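# Close the spares tins with their piled-up lids

## Task

The four spares tins on the timber shelf have been topped up and stand open, their lids piled on the enamel tray. Work down the pile from the top and close the tins in that order, each with the lid that belongs to it by shape and size, fully down and level. Leave the tins standing where they are, and do not knock over or shift the oil can or the closed tin on the tray.

Things in the scene. Friction and masses are not known exactly. Their poses are not given: they have to be found in the camera images.
- lid_small_mid (a point): The small round aluminium lid, topmost in the pile at the start: a flat-topped slip-on cap 42 mm in diameter and 16 mm high, open below, skirt 14 mm deep inside. The point is its centre, 8 mm above the skirt's lower edge; z points up through the flat top.
- lid_medium_mid (a point): The medium round aluminium lid, second from the top in the pile at the start: a flat-topped slip-on cap 53 mm in diameter and 16 mm high, open below, skirt 14 mm deep inside. The point is its centre, 8 mm above the skirt's lower edge; z points up through the flat top.
- lid_large_mid (a point): The large round aluminium lid, third from the top in the pile at the start: a flat-topped slip-on cap 64 mm in diameter and 16 mm high, open below, skirt 14 mm deep inside. The point is its centre, 8 mm above the skirt's lower edge; z points up through the flat top.
- lid_oblong_mid (a point): The oblong aluminium lid at the bottom of the pile, lying on the tray's 3 mm floor: 96 mm (along its x) by 52 mm (along its y), 16 mm high, open below, skirt 14 mm deep inside. The point is its centre, 8 mm above the skirt's lower edge; z points up through the flat top.
- tin_small_rim (a point): The small round open aluminium tin, 33 mm in diameter and 42 mm high, its edge rolled in at the top; holds bearing balls; loose. The small lid slips over it with about 2.5 mm play all round. The point is the centre of the mouth at rim height, z up. Closed, the lid's flat top rests on the rim: the lid's centre is then 6 mm below this point.
- tin_medium_rim (a point): The medium round open aluminium tin, 44 mm in diameter and 50 mm high, its edge rolled in at the top; holds brass spoke nipples; loose. The medium lid slips over it with about 2.5 mm play all round. The point is the centre of the mouth at rim height, z up. Closed, the lid's flat top rests on the rim: the lid's centre is then 6 mm below this point.
- tin_large_rim (a point): The large round open aluminium tin, 55 mm in diameter and 60 mm high, its edge rolled in at the top; holds axle nuts; loose. The large lid slips over it with about 2.5 mm play all round. The point is the centre of the mouth at rim height, z up. Closed, the lid's flat top rests on the rim: the lid's centre is then 6 mm below this point.
- tin_oblong_rim (a point): The oblong open aluminium tin, 86 mm (along its x) by 43 mm (along its y), 46 mm high, its edge rolled in at the top; holds brake blocks; loose. The oblong lid slips over it with 2.5 to 3 mm play on each side, either way round. The point is the centre of the mouth at rim height, z up. Closed, the lid's centre is 6 mm below this point.
- closed_tin: Closed flat aluminium tin lying on the tray beside the pile, 115 x 77 mm and 34 mm high; loose; not part of the job. Origin under its centre.
- oiler: Green oil can with a thin slanting brass spout standing left of the tins, 68 mm in diameter, 133 mm high to the spout's tip; loose; not part of the job. Origin under its centre.
Mind the look-alikes: they are no part of the job. Leave any orange, pink or red look-alike of the part that bears lid_medium_mid alone.

How it is judged:
By the outcome, as a careful person would: the job done as asked, in the order asked, and still so for the second after the job is handed in, with the robot touching nothing.
It also fails if it takes over 120 s, if anything falls off the work surface, if the arm or the gripper's body presses on something with over 40 N, if the wrist force passes 120 N, or if a joint passes its speed limit or range.

## Robot

A 6-joint arm with a two-finger parallel gripper is mounted at the origin on the work surface. World frame = base frame: x ahead of the robot, y to its left, z up, the work surface at z = 0. Lengths are in m, angles in rad, forces in N, time in s.
With the tool pointing down it reaches from about 0.35 to 0.775 m from the base axis. Payload 7.3 kg.
Tool frame: the origin (TCP) lies between the finger pads; the fingertips stand 8 mm ahead of it and the grasp point (between the pads) lies 11 mm behind it; x points along the fingers, y is the direction in which the jaws open and shut, and the axes are right-handed (so a half turn about x gives the same grasp; the last joint's range is limited). The gripper opens to 92 mm and grips with 3 to 60 N. Pads are 19 mm wide; open, the fingers measure 130 mm over their backs; the gripper's body (75 mm by 190 mm) begins 47 mm behind the grasp point.
Start: joints at [-1.288, 0.342, 1.524, -0, 1.275, -0.146], TCP at [0.218, -0.477, 0.235] pointing down, gripper open.
Joint ranges: [-2.53, 2.53], [-0.77, 2.02], [0.04, 2.7], [-1, 4.14], [0.28, 2.66], [-3.11, 3.11]. Speed limits (rad/s): [2.57, 2.57, 3.14, 3.14, 3.14, 3.14].

## Interface

Orientations are given as a rotation vector (axis times angle).
In Python, from plant import readout, imaging, r, finder gives the robot as it stands.
- The arm moves only by the tool step_arm, never from a script. Its argument "increments" is a list of rows, each a list of 6 numbers: the shift along the tool's x, y, z in m, then the turn, a rotation vector about the tool's x, y, z in rad. In form: [[tx, ty, tz, rx, ry, rz], ...]. A call has 1 to 5 rows; each row shifts and turns the commanded pose from where the row before left it, along the tool's axes as they then stand; what a row does not reach is not made up. A row lasts 1/10 s, in which the tool goes at most 50 mm and 8.59 degrees, less where a joint would pass 70% of its speed; a pose out of reach is approached as far as the arm can. A call with a gripper value outside its range is refused whole. "claw" is the gripper's target within -1 to 1 (shut at 1, half-way at 0, fully open at -1), set as the call begins (left out, the last holds). The fingers move at their own pace and stop on an object; the grip force is fixed at half the most. Time passes only in rows, so rows that do not move let the fingers close. It gives the time, the measured TCP pose, the force and the opening at its end, in the units of the state.
- readout.observe(): the state, without advancing time (a new reading comes with each control period).
- imaging.camera(name): name is "scene" or "side" or "wrist"; returns a dict with "pixels" (480x640x3 uint8, red, green, blue), "fx", "fy", "cx", "cy" (pixels), "world_from_camera" (4x4, takes a point from camera to world coordinates). Camera axes: x right, y up, looking along -z (the intrinsics and any distortion apply to the point x, -y, -z); pixel columns grow to the right and rows downward; lengths in m; the calibration is good to about 2 mm. The wrist camera is an equidistant fisheye: a pixel r from the principal point sees the ray r / f radians off the axis. A picture is of the moment at which its call begins. There is no depth.
- r.sign_off(): hands the job in, once; it reports no verdict.
Trained networks look in the newest picture that a camera, given by its name, has taken for a name from the list of things; names that differ only in an ending like _2 or _b are one class to them, and where a whole thing is asked for, a point or a joint stands for the part that bears it (a point fixed in the world has none). Each returns a list of dicts, best first, with "p" (0 to 1); they miss things now and then, are a little off and sometimes report something else, mostly with a low value. They report only what shows in the picture. A call takes as long as a camera call. They do not tell look-alikes from the thing itself.
- finder.recognise(camera, target): "box" ([left, top, right, bottom] as shares, 0 to 1, of the picture: columns of its width, rows of its height, round what is visible of it).
The state is a dict: "time_s": time; "joint_positions": joint angles; "qvel": joint speeds; "tau": joint torques, N m; "tcp_pos": TCP position; "tcp_rot": TCP orientation; "wrist_force": force on the tool from outside, world axes, zero at the start; "torque": the same for the moment, N m; "gripper_width": finger opening in m.
Only numpy, scipy, OpenCV 4.12 (cv2) and the standard library are available. Lean on these libraries where they do the work, as an engineer would, in place of code of your own. Each camera call takes 0.05 s, during which the arm holds its last target.

## Working session

There is one attempt and no reset: what is moved stays moved. The work goes in short steps, Python scripts to look and compute and a tool call to move; the robot and the scene stay as the last step left them, time stands still between calls to the robot, and variables do not carry over. Pictures are saved under pics/ and viewed, and the job is handed in when it is done.

Besides the shell and the picture viewer there is one more tool, called after "Request:" by a JSON object that holds its "fn" and its "kwargs". step_arm: Moves the arm, as the interface text tells. Its arguments: {"type":"object","properties":{"increments":{"type":"array","items":{"type":"array","items":{"type":"number"}}},"claw":{"type":"number"}},"required":["increments"]}

```bash
ls -la; mkdir -p pics
python3 - <<'E'
from plant import readout, imaging, r, finder
import cv2
print(readout.observe())
for n in ["scene","side","wrist"]:
    c=imaging.camera(n); cv2.imwrite(f"pics/a_{n}.png",c["pixels"][:,:,::-1])
    print(n,c["fx"],c["fy"],c["cx"],c["cy"],c["world_from_camera"].tolist() if hasattr(c["world_from_camera"],'tolist') else c["world_from_camera"], c.keys())
    if n!="x":
        for t in ["lid_small_mid","lid_medium_mid","lid_large_mid","lid_oblong_mid","tin_small_rim","tin_medium_rim","tin_large_rim","tin_oblong_rim","closed_tin","oiler"]:
            print(t,[([round(float(v*s),1) for v,s in zip(d["box"],(640,480,640,480))],round(float(d["p"]),2)) for d in finder.recognise(n,t)])
E
```

```text
total 12
drwxr-xr-x  3 agent agent 4096 Dec  7 14:17 .
drwxr-xr-x 23 root  root  4096 Dec  7 14:17 ..
drwxr-xr-x  2 agent agent 4096 Dec  7 14:17 pics
{'time_s': 0.0, 'joint_positions': array([-1.28798307e+00,  3.42727356e-01,  1.52499550e+00, -2.86765936e-05,
        1.27541183e+00, -1.45941997e-01]), 'qvel': array([ 0.00158064, -0.00103771, -0.00156255, -0.00062648,  0.00103114,
        0.00182787]), 'tau': array([-7.19100171e-05, -4.31237555e+01, -2.44226557e+01,  7.18872109e-02,
        5.59757254e-02, -1.17280642e-04]), 'tcp_pos': array([ 0.21819293, -0.47708156,  0.23405006]), 'tcp_rot': array([ 1.98497297,  0.43377368, -1.98524279]), 'wrist_force': array([ 0.50708385, -0.18602291,  0.36905193]), 'torque': array([ 0.03345247, -0.0001833 ,  0.06995746]), 'gripper_width': 0.09186357076935364}
scene 469.85057976929795 469.85057976929795 321.0743935252371 244.62867091628377 [[0.7501484995553189, -0.3960080509682052, 0.5295798827214523, 1.0154707688599849], [0.6610757229340868, 0.4684844322637968, -0.5860897757798224, -0.5678934039206318], [-0.016003660896127887, 0.7897467697273801,
[... 1525 characters left out ...]
ler []
wrist 371.64829954431775 371.64829954431775 330.9207063173104 241.2778044085568 [[0.416549157020852, 0.8807939243414205, 0.22514187222383836, 0.2788543659042646], [-0.9091126511549589, 0.40330255695411477, 0.10421724936051913, -0.44991090932785405], [0.0009936273030094526, -0.24809093171156107, 0.9687362398028008, 0.3847481570981449], [0.0, 0.0, 0.0, 1.0]] dict_keys(['pixels', 'fx', 'fy', 'cx', 'cy', 'world_from_camera'])
lid_small_mid []
lid_medium_mid [([235.2, 47.2, 289.2, 97.3], 0.89), ([161.0, 22.4, 210.2, 71.4], 0.69), ([400.9, 0.0, 451.0, 23.3], 0.67)]
lid_large_mid []
lid_oblong_mid []
tin_small_rim []
tin_medium_rim []
tin_large_rim []
tin_oblong_rim []
closed_tin []
oiler []
```

View pics/a_scene.png

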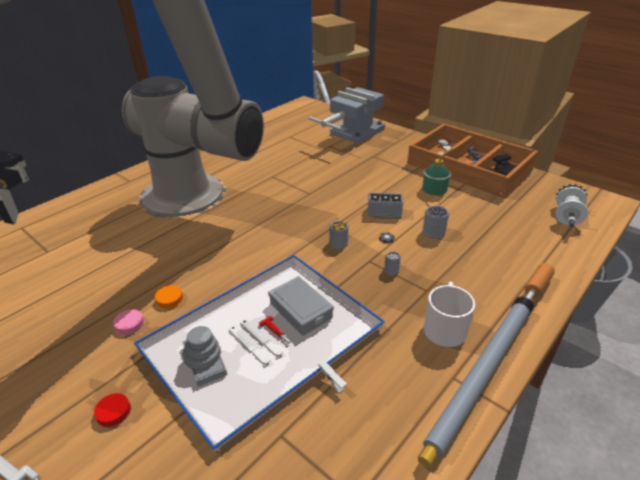

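View pics/a_side.png

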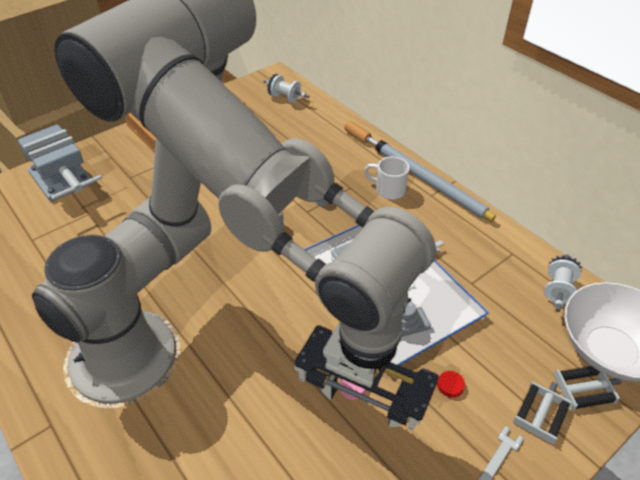

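View pics/a_wrist.png

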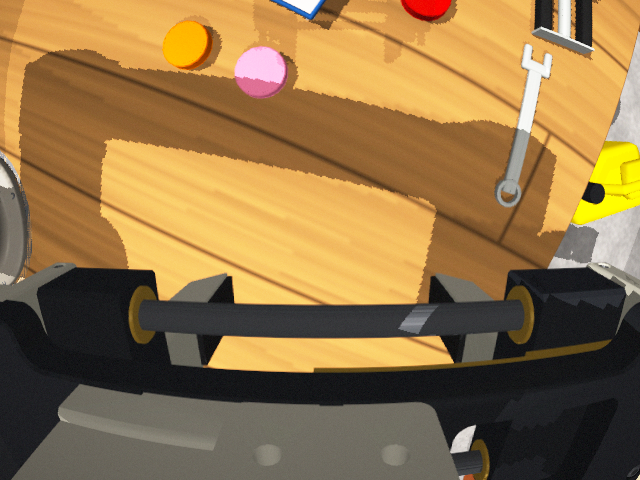

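```bash
cat > h.py <<'E'
import numpy as np, cv2
from scipy.spatial.transform import Rotation as R
def ray(c,u,v,fish=False):
    T=np.array(c["world_from_camera"]); x=(u-c["cx"])/c["fx"]; y=(v-c["cy"])/c["fy"]
    if fish:
        t=np.hypot(x,y); d=np.array([np.sin(t)*x/t,np.sin(t)*y/t,np.cos(t)])
    else: d=np.array([x,y,1.])
    d=d*[1,-1,-1]; d=T[:3,:3]@d; return T[:3,3],d/np.linalg.norm(d)
def onz(c,u,v,z,fish=False):
    o,d=ray(c,u,v,fish); return o+d*(z-o[2])/d[2]
def proj(c,P,fish=False):
    T=np.array(c["world_from_camera"]); p=(np.atleast_2d(P)-T[:3,3])@T[:3,:3]; p=p*[1,-1,-1]
    if fish:
        rr=np.hypot(p[:,0],p[:,1]); t=np.arctan2(rr,p[:,2]); s=t/np.maximum(rr,1e-9)
        q=p[:,:2]*s[:,None]
    else: q=p[:,:2]/p[:,2:]
    return q*[c["fx"],c["fy"]]+[c["cx"],c["cy"]]
def circ(x,y,z,rad,n=72):
    a=np.linspace(0,2*np.pi,n); return np.c_[x+rad*np.cos(a),y+rad*np.sin(a),0*a+z]
def rect(x,y,z,a,b,th):
    q=np.array([[1,1],[1,-1],[-1,-1],[-1,1],[1,1]])*[a/2,b/2]; c,s=np.cos(th),np.sin(th)
    return np.c_[x+q@[c,-s],y+q@[s,c],0*q[:,0]+z]
def crop(img,x0,y0,x1,y1,k,name):
    cv2.imwrite(name,cv2.resize(img[y0:y1,x0:x1,::-1],None,fx=k,fy=k,interpolation=cv2.INTER_CUBIC))
E
python3 - <<'E'
from h import *
from plant import imaging
c=imaging.camera("scene"); im=c["pixels"]
crop(im,150,310,250,390,7,"pics/b_pile.png")
crop(im,310,160,470,280,5,"pics/b_tins.png")
E
```

```text
(no output)
```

View pics/b_pile.png

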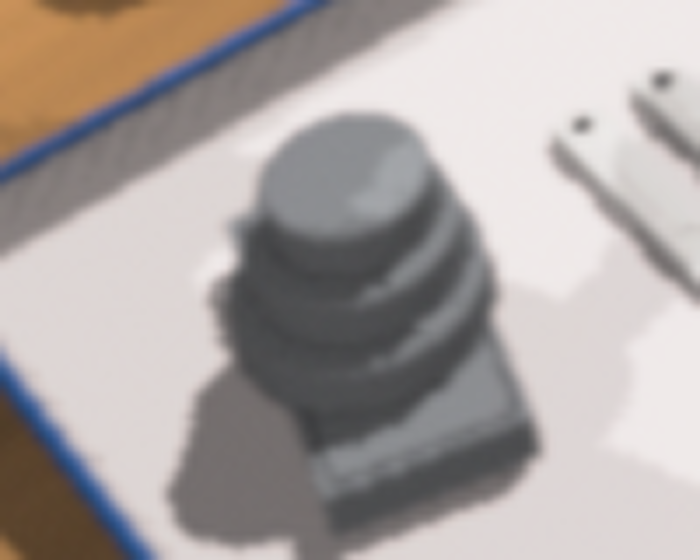

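View pics/b_tins.png

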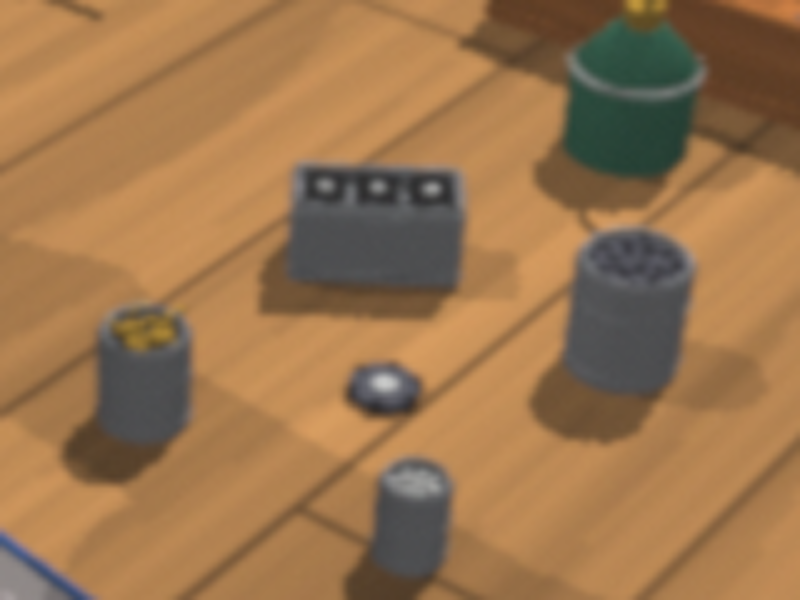

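Run:
```python
from h import *
from plant import imaging
c=imaging.camera("scene")
for n,u,v,z in [("lidS",199.3,335.4,.067),("tinM",339,225.6,.05),("tinS",393,256.4,.042),("tinL",437.2,212,.06),
 ("ob1",310+295/5,160+164/5,.046),("ob2",310+464/5,160+170/5,.046),("ob3",310+461/5,160+208/5,.046),("ob4",310+292/5,160+203/5,.046),("oiler base",436,187,.0),("closed",302,300,.034),("bell",387,237,.01)]:
    p=onz(c,u,v,z); print(n,p.round(4),np.hypot(*p[:2]).round(3))
```

```text
lidS [ 0.5036 -0.3116  0.067 ] 0.592
tinM [0.4654 0.1027 0.05  ] 0.477
tinS [0.616  0.0988 0.042 ] 0.624
tinL [0.6129 0.2792 0.06  ] 0.673
ob1 [0.429  0.2647 0.046 ] 0.504
ob2 [0.497  0.3142 0.046 ] 0.588
ob3 [0.5154 0.2838 0.046 ] 0.588
ob4 [0.4496 0.2347 0.046 ] 0.507
oiler base [0.5079 0.4677 0.    ] 0.69
closed [ 0.5534 -0.1142  0.034 ] 0.565
bell [0.5444 0.1829 0.01  ] 0.574
```

```bash
cat >> h.py <<'E'
def plan(s,x,y,z,yaw=None,step=.04):
    """yaw: world angle of tool y axis (mod pi)"""
    M=R.from_rotvec(s["tcp_rot"]).as_matrix(); p=np.array(s["tcp_pos"])
    cur=np.arctan2(M[1,1],M[0,1]); 
    print("tcp",p.round(4),"yaw",round(np.degrees(cur),2),"x-axis",M[:,0].round(4),"w",round(s["gripper_width"],4),"F",np.round(s["wrist_force"],1),"t",round(s["time_s"],2),"j",np.round(s["joint_positions"],2))
    d=np.array([x,y,z])-p; M2=M
    if yaw is not None:
        dy=(yaw-cur+np.pi/2)%np.pi-np.pi/2
        M2=np.c_[[0,0,-1],[np.cos(cur+dy),np.sin(cur+dy),0],np.cross([0,0,-1],[np.cos(cur+dy),np.sin(cur+dy),0])]
        rv=R.from_matrix(M.T@M2).as_rotvec(); n=int(np.ceil(np.linalg.norm(rv)/.14))
        print("turn first: total",rv.round(4),"rows",n,"each",(rv/max(n,1)).round(4))
    t=M2.T@d; n=int(np.ceil(np.linalg.norm(t)/step)); print("then shift",t.round(4),"rows",n,"each",(t/max(n,1)).round(4))
E
python3 - <<'E'
from h import *
from plant import readout
plan(readout.observe(),.5,-.31,.235)
plan(readout.observe(),.5,-.31,.235,0)
E
```

```text
tcp [ 0.2183 -0.4775  0.2348] yaw -65.43 x-axis [ 0.e+00 -1.e-04 -1.e+00] w 0.0915 F [-0.  -0.9  1.2] t 1.75 j [-1.29  0.34  1.52  0.    1.28 -0.15]
then shift [-3.000e-04 -3.520e-02 -3.258e-01] rows 9 each [-0.     -0.0039 -0.0362]
tcp [ 0.2183 -0.4775  0.2348] yaw -65.43 x-axis [ 0.e+00 -1.e-04 -1.e+00] w 0.0915 F [-0.  -0.9  1.2] t 1.75 j [-1.29  0.34  1.52  0.    1.28 -0.15]
turn first: total [-1.142e+00  1.000e-04 -1.000e-04] rows 9 each [-0.1269  0.     -0.    ]
then shift [-2.000e-04  2.817e-01 -1.675e-01] rows 9 each [-0.      0.0313 -0.0186]
```

Request:
{"fn": "step_arm", "kwargs": {"increments": [[0, -0.004, -0.036, 0, 0, 0], [0, -0.004, -0.036, 0, 0, 0], [0, -0.004, -0.036, 0, 0, 0], [0, -0.004, -0.036, 0, 0, 0], [0, -0.004, -0.036, 0, 0, 0]], "claw": -1}}

```text
time_s: 2.25
tcp_pos: [0.3748, -0.3836, 0.2348]
tcp_rot: [1.985, 0.432, -1.984]
wrist_force: [-0.3, 0.4, -0.2]
gripper_width: 0.0917
```

Request:
{"fn": "step_arm", "kwargs": {"increments": [[0, -0.004, -0.036, 0, 0, 0], [0, -0.004, -0.036, 0, 0, 0], [0, -0.004, -0.036, 0, 0, 0], [0, -0.004, -0.038, 0, 0, 0]]}}

```text
time_s: 2.65
tcp_pos: [0.5009, -0.3083, 0.2348]
tcp_rot: [1.984, 0.432, -1.984]
wrist_force: [0.1, -0.4, -0.1]
gripper_width: 0.0918
```

Run:
```python
from h import *
from plant import imaging,readout
c=imaging.camera("wrist"); cv2.imwrite("pics/c_w.png",c["pixels"][:,:,::-1]); s=readout.observe()
plan(s,.5036,-.3116,.235)
print(proj(c,[[.5036,-.3116,.067]],True)); 
np.save("c.npy",c,allow_pickle=True)
```

```text
tcp [ 0.5052 -0.305   0.2346] yaw -65.26 x-axis [ 0.0032  0.0017 -1.    ] w 0.0915 F [ 1.4  3.9 -0.1] t 2.7 j [-0.67  0.46  1.34  0.    1.34  0.46]
then shift [-0.0004  0.0053  0.0042] rows 1 each [-0.0004  0.0053  0.0042]
[[335.01061039 223.57918145]]
```

View pics/c_w.png

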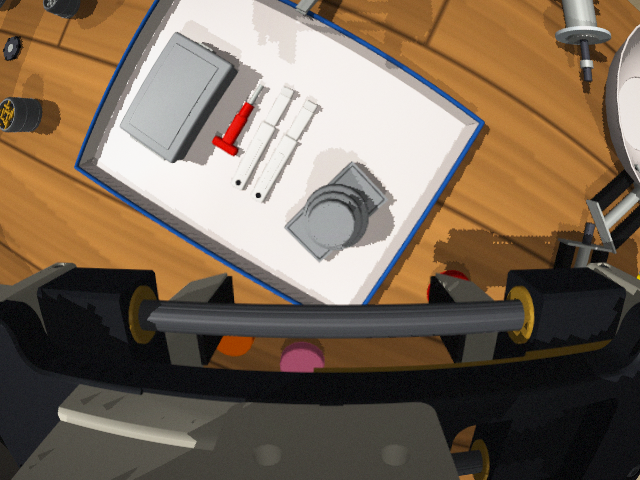

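```bash
cat >> h.py <<'E'
def shot(name,curves,fish=True,half=70,k=5,center=None):
    from plant import imaging,readout
    cam="wrist" if fish else "scene"
    c=imaging.camera(cam); raw=c["pixels"].copy()
    u,v=proj(c,[center if center is not None else curves[0].mean(0)],fish)[0].astype(int)
    x0,y0=max(u-half,0),max(v-half,0); x1,y1=min(u+half,640),min(v+half,480)
    im=cv2.resize(raw[y0:y1,x0:x1,::-1],None,fx=k,fy=k,interpolation=cv2.INTER_CUBIC)
    cols=[(0,0,255),(0,255,0),(255,0,255),(0,255,255),(255,128,0)]
    for i,q in enumerate(curves):
        p=(proj(c,q,fish)-[x0,y0]+.5)*k
        cv2.polylines(im,[p.astype(int)],False,cols[i%5],1)
    cv2.imwrite(name,im); return c,(x0,y0)
E
python3 - <<'E'
from h import *
from plant import readout
c,o=shot("pics/d.png",[circ(.5036,-.3116,.067,.021),circ(.5036,-.3116,.051,.0265),circ(.5036,-.3116,.035,.032)],half=50,k=8)
print(o); plan(readout.observe(),.5036,-.3116,.235)
E
```

```text
(np.int64(286), np.int64(179))
tcp [ 0.503  -0.3065  0.2344] yaw -65.18 x-axis [ 1.3e-03  8.0e-04 -1.0e+00] w 0.0918 F [-0.9  0.  -0.1] t 2.75 j [-0.68  0.46  1.34  0.    1.34  0.46]
then shift [-0.0006  0.0049  0.0016] rows 1 each [-0.0006  0.0049  0.0016]
```

View pics/d.png

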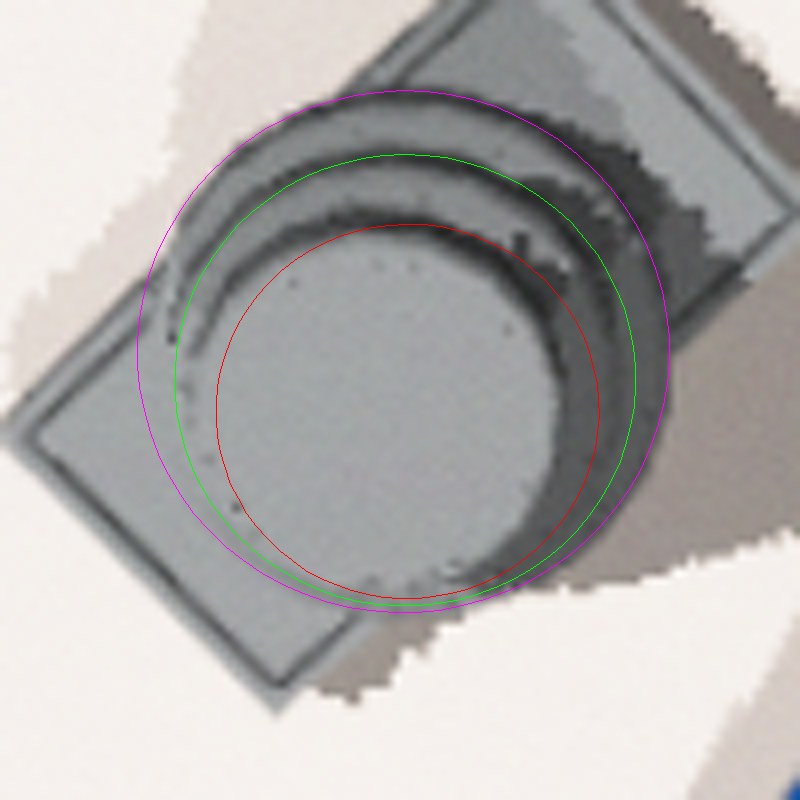

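Run:
```python
from h import *
from plant import readout,imaging
c=imaging.camera("wrist")
p=onz(c,286+381/8-.5,179+409/8-.5,.067,True); print(p)
c,o=shot("pics/e.png",[circ(*p,.0193),circ(*p,.021),circ(p[0],p[1],.051,.021),circ(p[0],p[1],.051,.0265)],half=50,k=8)
print(o); plan(readout.observe(),p[0],p[1],.235)
```

```text
[ 0.50034799 -0.31034276  0.067     ]
(np.int64(282), np.int64(176))
tcp [ 0.5001 -0.3087  0.2344] yaw -65.32 x-axis [-7.e-04  0.e+00 -1.e+00] w 0.0916 F [-0.2  0.1  0.4] t 2.85 j [-0.68  0.46  1.34 -0.    1.34  0.46]
then shift [-0.0006  0.0016  0.0004] rows 1 each [-0.0006  0.0016  0.0004]
```

View pics/e.png

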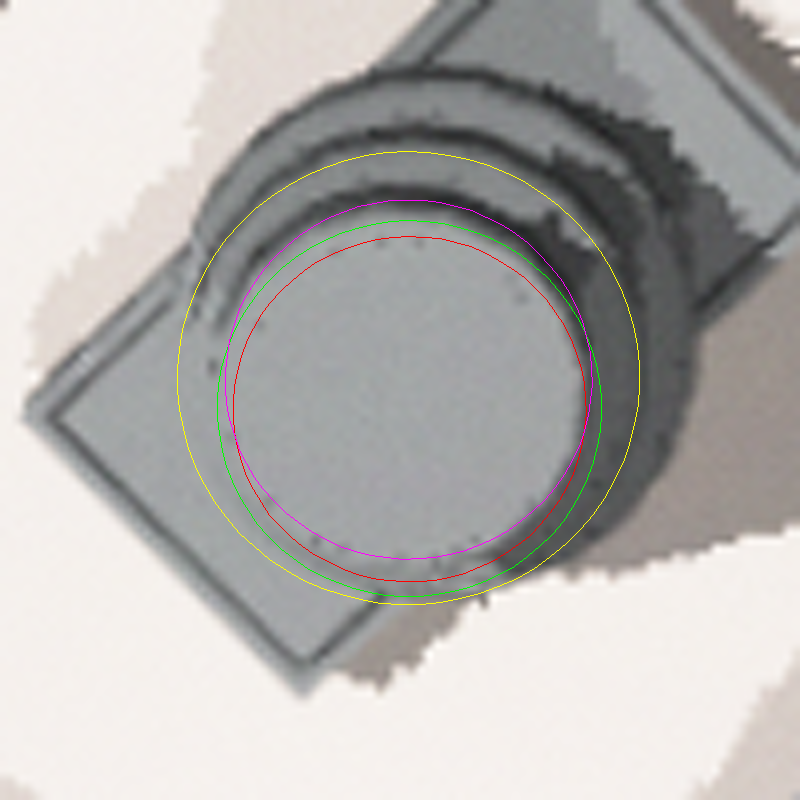

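Request:
{"fn": "step_arm", "kwargs": {"increments": [[0, 0, 0, 0, 0, 0], [0, 0, 0, 0, 0, 0], [0, 0, 0, 0, 0, 0]]}}

```text
time_s: 3.15
tcp_pos: [0.499, -0.31, 0.2349]
tcp_rot: [1.985, 0.43, -1.985]
wrist_force: [0.4, -0.1, 0.1]
gripper_width: 0.0916
```

Run:
```python
from h import *
from plant import readout,imaging
c=imaging.camera("wrist")
p=onz(c,282+400/8-.5,176+399/8-.5,.067,True); print(p)
c,o=shot("pics/f.png",[circ(*p,.0205),circ(p[0],p[1],.051,.0265)],half=50,k=8)
print(o); plan(readout.observe(),p[0],p[1],.235)
```

```text
[ 0.49898311 -0.31111093  0.067     ]
(np.int64(281), np.int64(175))
tcp [ 0.4993 -0.3097  0.2349] yaw -65.5 x-axis [ 2.e-04 -2.e-04 -1.e+00] w 0.0918 F [-0.8 -0.2 -0.2] t 3.25 j [-0.69  0.46  1.34 -0.    1.34  0.46]
then shift [-0.0001  0.0011  0.0009] rows 1 each [-0.0001  0.0011  0.0009]
```

View pics/f.png

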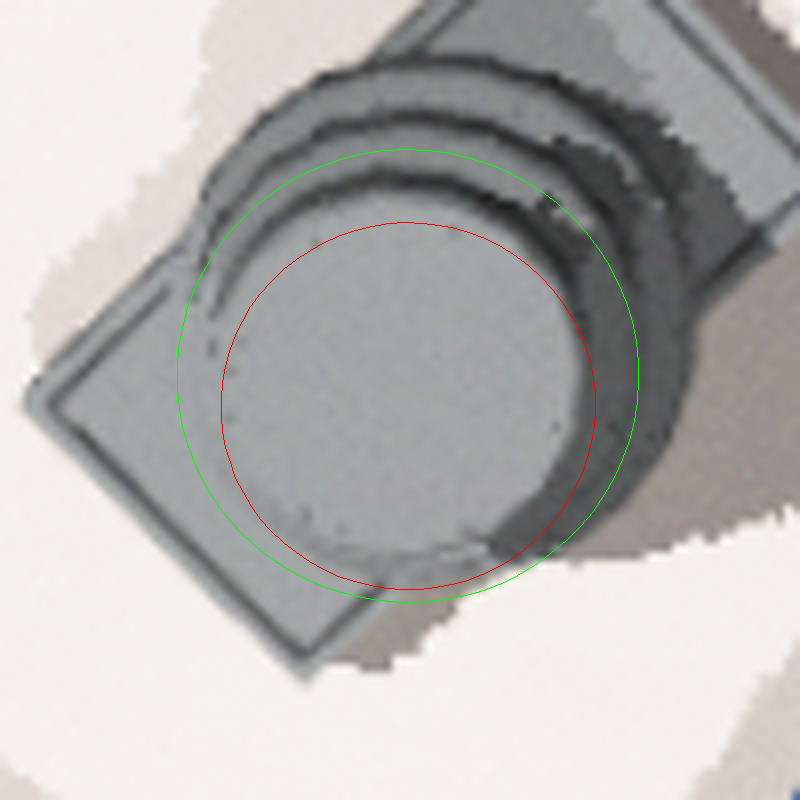

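Run:
```python
from h import *
from plant import readout,imaging
c=imaging.camera("wrist")
p=onz(c,330.1,221.75,.067,True); print(p)
c,o=shot("pics/g.png",[circ(*p,.0205),circ(p[0],p[1],.051,.0265)],half=50,k=8)
print(o); plan(readout.observe(),p[0],p[1],.235)
```

```text
[ 0.50167875 -0.30844108  0.067     ]
(np.int64(280), np.int64(171))
tcp [ 0.4995 -0.3095  0.2348] yaw -65.47 x-axis [ 1.e-04 -2.e-04 -1.e+00] w 0.0918 F [-0.2  0.3  0. ] t 3.35 j [-0.69  0.46  1.34 -0.    1.34  0.46]
then shift [-0.0002 -0.0001 -0.0024] rows 1 each [-0.0002 -0.0001 -0.0024]
```

View pics/g.png

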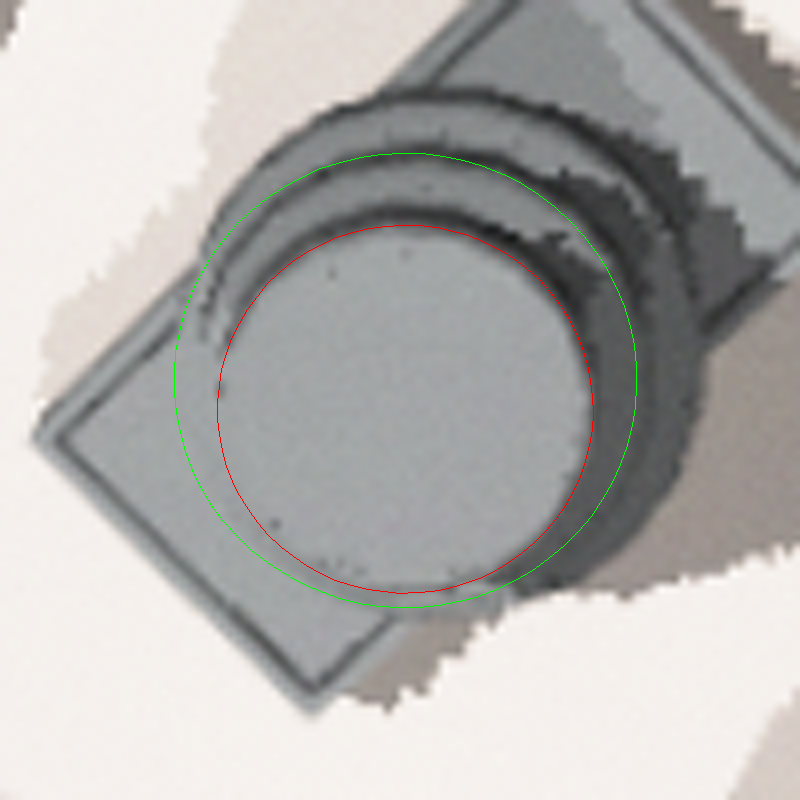

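Request:
{"fn": "step_arm", "kwargs": {"increments": [[0.035, 0, -0.0024, 0, 0, 0], [0.035, 0, 0, 0, 0, 0], [0.035, 0, 0, 0, 0, 0], [0.03, 0, 0, 0, 0, 0], [0.02, 0, 0, 0, 0, 0]]}}

```text
time_s: 3.85
tcp_pos: [0.5011, -0.3076, 0.0774]
tcp_rot: [1.984, 0.434, -1.987]
wrist_force: [-0.4, 0.3, -0.3]
gripper_width: 0.0919
```

Request:
{"fn": "step_arm", "kwargs": {"increments": [[0.012, 0, 0, 0, 0, 0], [0.0058, 0, 0, 0, 0, 0], [0, 0, 0, 0, 0, 0], [0, 0, 0, 0, 0, 0]]}}

```text
time_s: 4.25
tcp_pos: [0.5026, -0.3087, 0.063]
tcp_rot: [1.985, 0.43, -1.983]
wrist_force: [-0.0, 0.8, -1.0]
gripper_width: 0.0919
```

Run:
```python
from h import *
from plant import imaging,readout
plan(readout.observe(),.5017,-.3084,.062)
c=imaging.camera("scene"); crop(c["pixels"],130,260,270,390,5,"pics/h1.png")
```

```text
tcp [ 0.5026 -0.3087  0.063 ] yaw -65.43 x-axis [ 0.0015 -0.0013 -1.    ] w 0.0919 F [-0.   0.8 -1. ] t 4.25 j [-0.68  0.64  1.55 -0.    0.95  0.46]
then shift [ 0.001  -0.0006  0.0007] rows 1 each [ 0.001  -0.0006  0.0007]
```

View pics/h1.png

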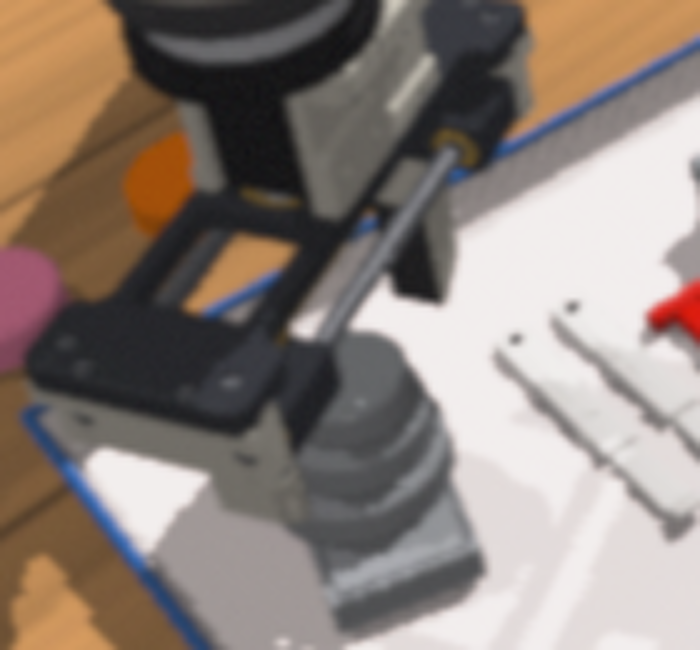

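Request:
{"fn": "step_arm", "kwargs": {"increments": [[0.001, 0, 0, 0, 0, 0], [0, 0, 0, 0, 0, 0], [0, 0, 0, 0, 0, 0], [0, 0, 0, 0, 0, 0], [0, 0, 0, 0, 0, 0]], "claw": 0}}

```text
time_s: 4.8
tcp_pos: [0.502, -0.3082, 0.061]
tcp_rot: [1.984, 0.432, -1.984]
wrist_force: [-1.5, 0.2, -0.1]
gripper_width: 0.0562
```

Request:
{"fn": "step_arm", "kwargs": {"increments": [[0, 0, 0, 0, 0, 0], [0, 0, 0, 0, 0, 0], [0, 0, 0, 0, 0, 0], [0, 0, 0, 0, 0, 0]], "claw": 1}}

```text
time_s: 5.2
tcp_pos: [0.502, -0.3082, 0.0609]
tcp_rot: [1.984, 0.432, -1.984]
wrist_force: [0.7, 0.3, 0.1]
gripper_width: 0.042
```

Run:
```python
from h import *
from plant import imaging,readout
plan(readout.observe(),.5017,-.3084,.062)
c=imaging.camera("scene"); crop(c["pixels"],130,260,270,390,5,"pics/h2.png")
```

```text
tcp [ 0.502  -0.3082  0.0609] yaw -65.43 x-axis [ 0.e+00 -1.e-04 -1.e+00] w 0.042 F [0.7 0.3 0.1] t 5.2 j [-0.68  0.64  1.55 -0.    0.95  0.46]
then shift [-0.0011  0.      0.0004] rows 1 each [-0.0011  0.      0.0004]
```

View pics/h2.png

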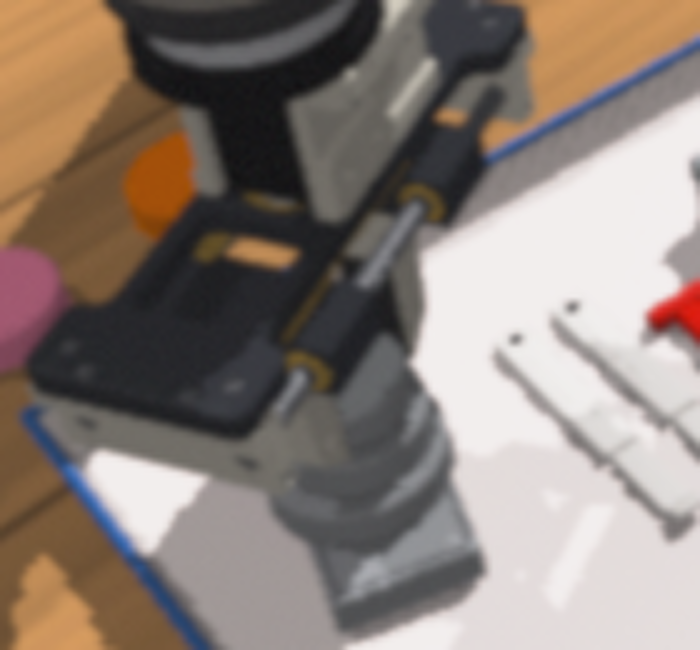

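Request:
{"fn": "step_arm", "kwargs": {"increments": [[-0.01, 0, 0, 0, 0, 0], [-0.03, 0, 0, 0, 0, 0], [-0.045, 0, 0, 0, 0, 0], [-0.045, 0, 0, 0, 0, 0], [-0.044, 0, 0, 0, 0, 0]]}}

```text
time_s: 5.75
tcp_pos: [0.5018, -0.308, 0.2377]
tcp_rot: [1.985, 0.431, -1.984]
wrist_force: [0.5, -0.7, -0.6]
gripper_width: 0.0419
```

Run:
```python
from h import *
from plant import imaging,readout
plan(readout.observe(),.616,.0988,.235)
c=imaging.camera("scene"); crop(c["pixels"],100,180,300,390,3,"pics/i.png")
c=imaging.camera("wrist");cv2.imwrite("pics/iw.png",c["pixels"][:,:,::-1])
```

```text
tcp [ 0.5018 -0.308   0.2377] yaw -65.43 x-axis [ 7.e-04 -6.e-04 -1.e+00] w 0.0419 F [ 0.5 -0.7 -0.6] t 5.75 j [-0.68  0.46  1.34 -0.    1.35  0.46]
then shift [ 0.0025 -0.3225 -0.273 ] rows 11 each [ 0.0002 -0.0293 -0.0248]
```

View pics/i.png

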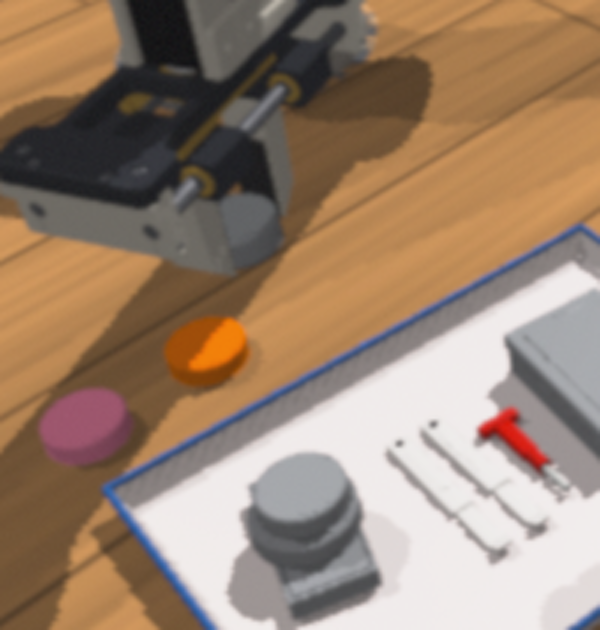

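View pics/iw.png

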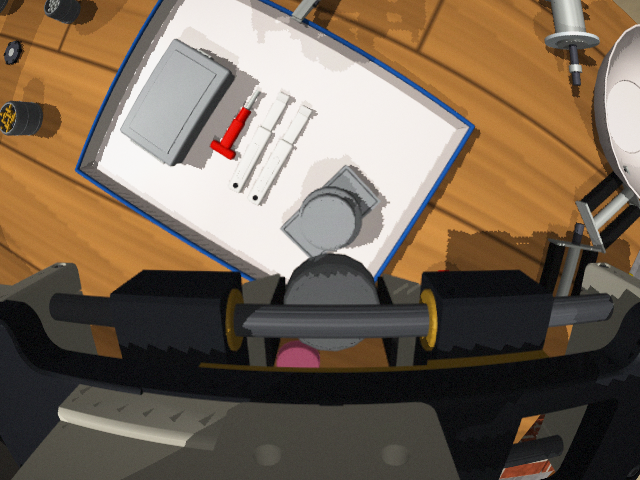

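Request:
{"fn": "step_arm", "kwargs": {"increments": [[0, -0.015, -0.012, 0, 0, 0], [0, -0.03, -0.025, 0, 0, 0], [0, -0.03, -0.025, 0, 0, 0], [0, -0.03, -0.025, 0, 0, 0], [0, -0.03, -0.025, 0, 0, 0]]}}

```text
time_s: 6.35
tcp_pos: [0.5477, -0.1373, 0.2349]
tcp_rot: [1.985, 0.432, -1.985]
wrist_force: [0.6, -0.1, 0.4]
gripper_width: 0.042
```

Request:
{"fn": "step_arm", "kwargs": {"increments": [[0, -0.03, -0.025, 0, 0, 0], [0, -0.03, -0.025, 0, 0, 0], [0, -0.03, -0.025, 0, 0, 0], [0, -0.03, -0.025, 0, 0, 0], [0, -0.03, -0.025, 0, 0, 0]]}}

```text
time_s: 6.85
tcp_pos: [0.599, 0.0512, 0.2349]
tcp_rot: [1.984, 0.432, -1.985]
wrist_force: [0.2, -0.2, -0.8]
gripper_width: 0.042
```

Request:
{"fn": "step_arm", "kwargs": {"increments": [[0, -0.025, -0.023, 0, 0, 0], [0, -0.013, -0.013, 0, 0, 0], [0, 0, 0, 0, 0, 0], [0, 0, 0, 0, 0, 0], [0, 0, 0, 0, 0, 0]]}}

```text
time_s: 7.35
tcp_pos: [0.6158, 0.0975, 0.2349]
tcp_rot: [1.985, 0.43, -1.986]
wrist_force: [0.4, -0.6, -0.6]
gripper_width: 0.042
```

Run:
```python
from h import *
from plant import imaging,readout
c=imaging.camera("wrist");cv2.imwrite("pics/jw.png",c["pixels"][:,:,::-1])
plan(readout.observe(),.616,.0988,.235)
c,o=shot("pics/j.png",[circ(.616,.0988,.042,.0165)],half=50,k=8); print(o)
```

```text
tcp [0.6158 0.0975 0.235 ] yaw -65.53 x-axis [-2.e-04 -5.e-04 -1.e+00] w 0.042 F [-0.2  0.6 -1.1] t 7.4 j [ 0.03  0.53  1.23 -0.    1.39  1.18]
then shift [-0.     -0.0011 -0.0007] rows 1 each [-0.     -0.0011 -0.0007]
(np.int64(279), np.int64(168))
```

View pics/j.png

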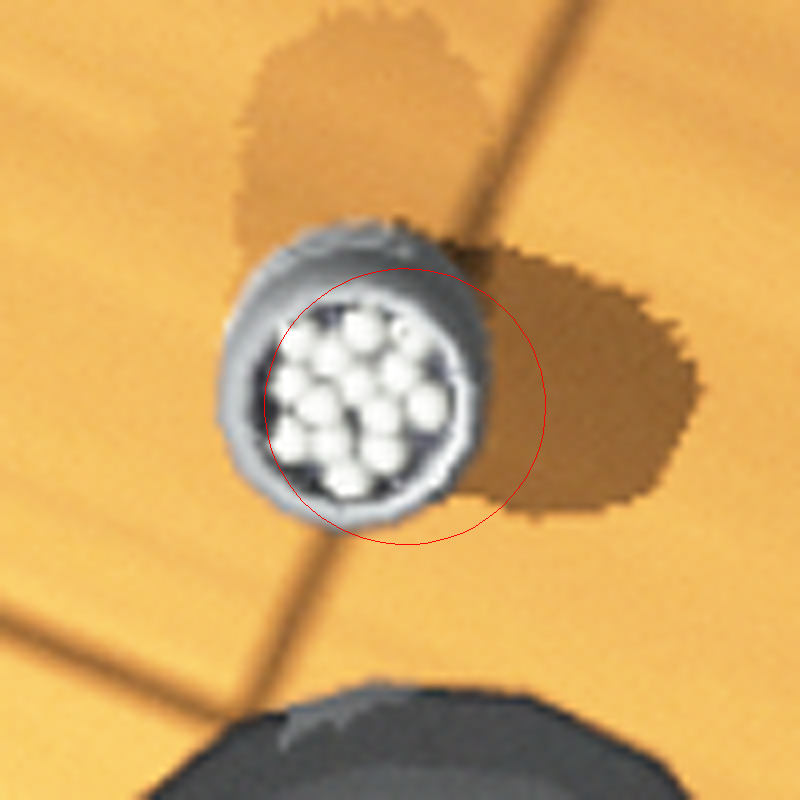

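View pics/jw.png

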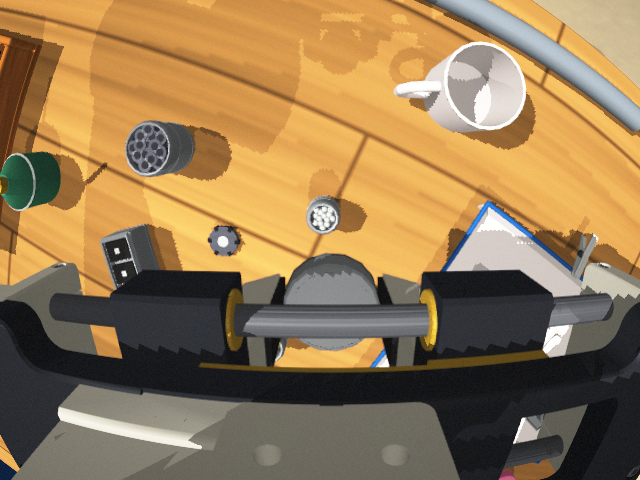

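Run:
```python
from h import *
from plant import imaging,readout
c=imaging.camera("wrist")
p=onz(c,279+357/8-.5,168+396/8-.5,.042,True); print(p)
plan(readout.observe(),p[0],p[1],.235)
c,o=shot("pics/k.png",[circ(*p,.0165),circ(*p,.0125),circ(p[0],p[1],0,.0165)],half=50,k=8); print(o)
```

```text
[0.61504178 0.10465056 0.042     ]
tcp [0.6159 0.0978 0.2351] yaw -65.53 x-axis [ 1.e-04 -2.e-04 -1.e+00] w 0.0421 F [-0.6 -0.1  0.9] t 7.5 j [ 0.03  0.53  1.23 -0.    1.39  1.18]
then shift [ 0.0001 -0.0066 -0.002 ] rows 1 each [ 0.0001 -0.0066 -0.002 ]
(np.int64(273), np.int64(166))
```

View pics/k.png

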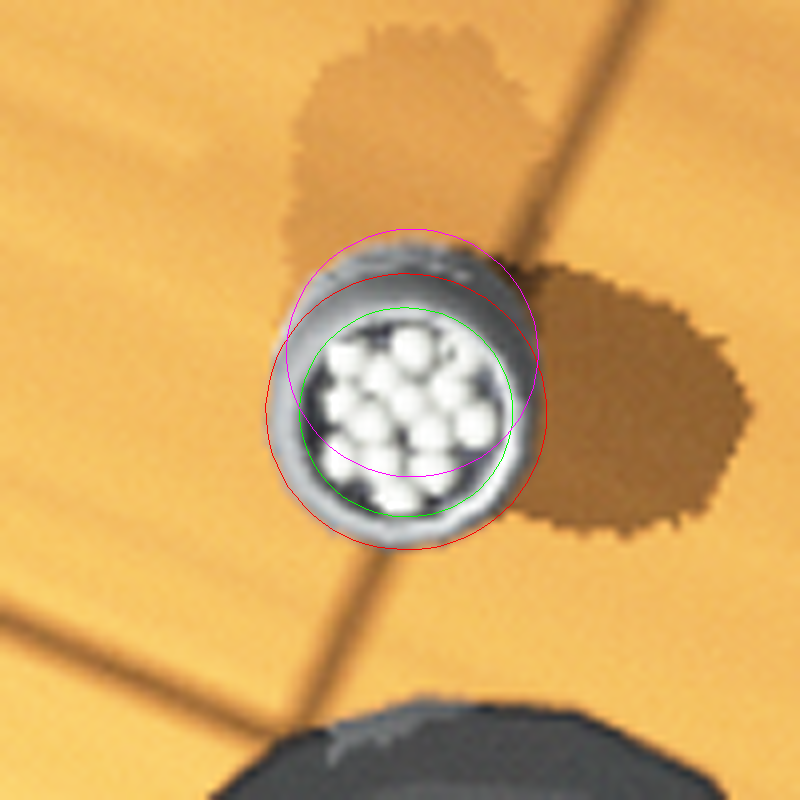

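Run:
```python
from h import *
from plant import imaging,readout
s=readout.observe(); p=s["tcp_pos"]+[0,0,.006]
c,o=shot("pics/l.png",[circ(*p,.021),circ(p[0],p[1],p[2]-.016,.021)],half=60,k=6); print(o)
```

```text
(np.int64(270), np.int64(248))
```

View pics/l.png

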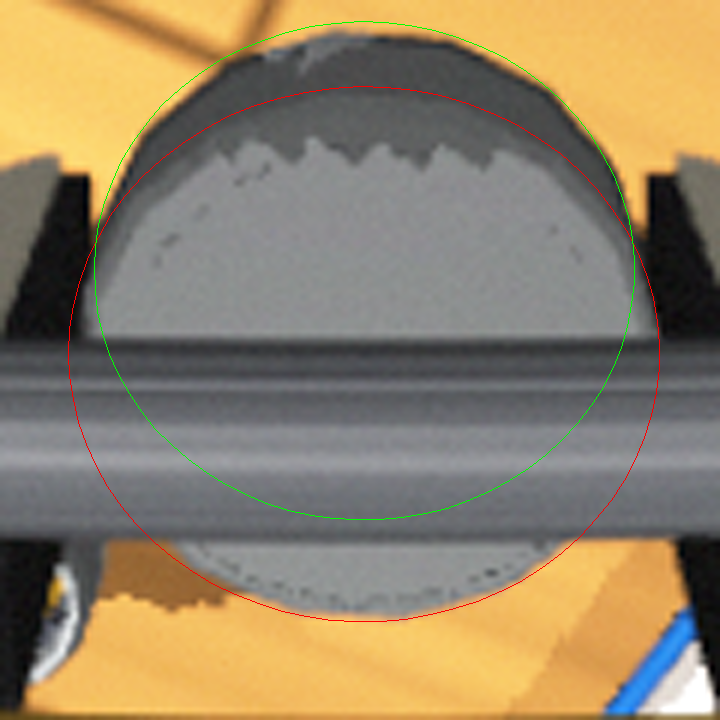

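Request:
{"fn": "step_arm", "kwargs": {"increments": [[0.03, -0.007, -0.002, 0, 0, 0], [0.04, 0, 0, 0, 0, 0], [0.04, 0, 0, 0, 0, 0], [0.035, 0, 0, 0, 0, 0], [0.02, 0, 0, 0, 0, 0]]}}

```text
time_s: 8.1
tcp_pos: [0.6133, 0.1058, 0.0668]
tcp_rot: [1.981, 0.432, -1.989]
wrist_force: [-0.9, 0.4, -0.2]
gripper_width: 0.0416
```

Request:
{"fn": "step_arm", "kwargs": {"increments": [[0, 0, 0, 0, 0, 0], [0, 0, 0, 0, 0, 0], [0, 0, 0, 0, 0, 0]]}}

```text
time_s: 8.4
tcp_pos: [0.6161, 0.1062, 0.0718]
tcp_rot: [1.988, 0.431, -1.981]
wrist_force: [-0.4, 0.4, 0.8]
gripper_width: 0.0415
```

Run:
```python
from h import *
from plant import imaging,readout
s=readout.observe(); p=s["tcp_pos"]; plan(s,.615,.1046,.07)
sh=p-[0,0,.0019]
cur=[circ(sh[0],sh[1],sh[2]+.008,.021),circ(sh[0],sh[1],sh[2]-.008,.021),circ(sh[0],sh[1],.042,.0165),circ(sh[0],sh[1],0,.0165)]
c,o=shot("pics/m.png",cur,fish=False,half=40,k=9); print(o)
c,o=shot("pics/mw.png",cur,half=60,k=6)
```

```text
tcp [0.6161 0.1062 0.0718] yaw -65.44 x-axis [ 3.3e-03  1.0e-04 -1.0e+00] w 0.0415 F [-0.4  0.4  0.8] t 8.4 j [ 0.05  0.68  1.43 -0.    1.03  1.19]
then shift [0.0018 0.0009 0.0017] rows 1 each [0.0018 0.0009 0.0017]
(np.int64(356), np.int64(201))
```

View pics/m.png

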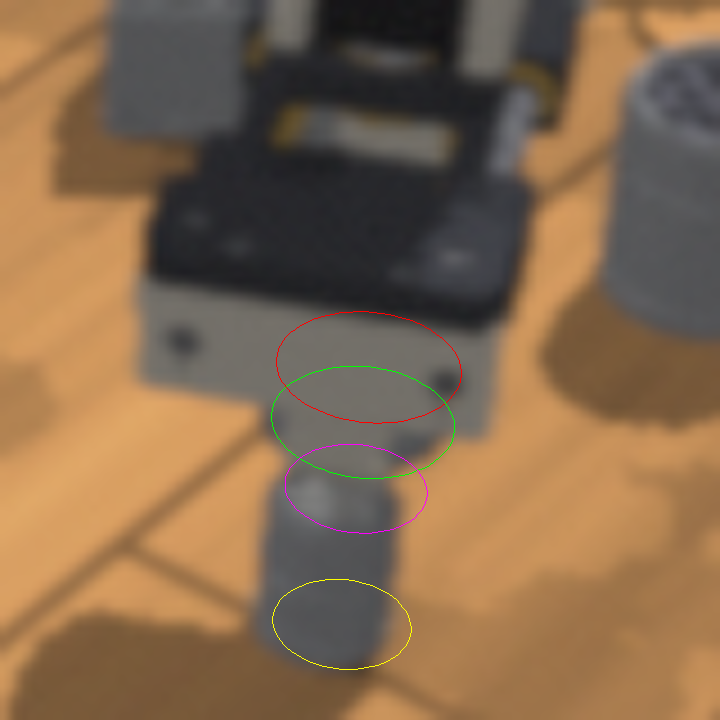

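View pics/mw.png

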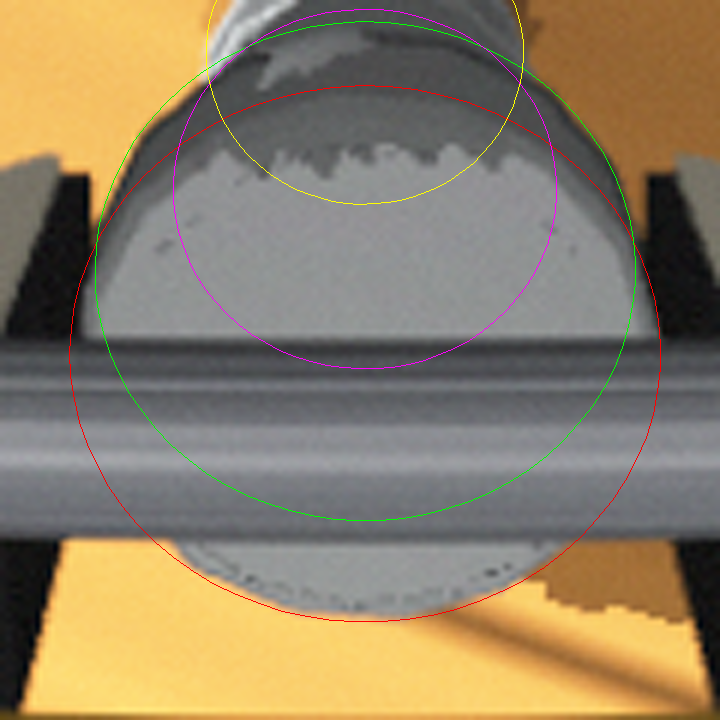

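Run:
```python
from h import *
from plant import imaging,readout
s=readout.observe(); p=s["tcp_pos"]; plan(s,.615,.1046,.07)
sh=p-[0,0,.0019]
cur=[circ(sh[0],sh[1],sh[2]+.008,.021),circ(sh[0],sh[1],sh[2]-.008,.021),circ(sh[0],sh[1],.042,.0165),circ(sh[0],sh[1],0,.0165)]
c,o=shot("pics/n.png",cur,half=60,k=6,center=cur[3].mean(0))
```

```text
tcp [0.6159 0.1063 0.0717] yaw -65.43 x-axis [ 0.0032  0.     -1.    ] w 0.0424 F [ 0.5 -0.3 -0.4] t 8.5 j [ 0.05  0.68  1.43 -0.    1.03  1.19]
then shift [0.0017 0.0011 0.0015] rows 1 each [0.0017 0.0011 0.0015]
```

View pics/n.png

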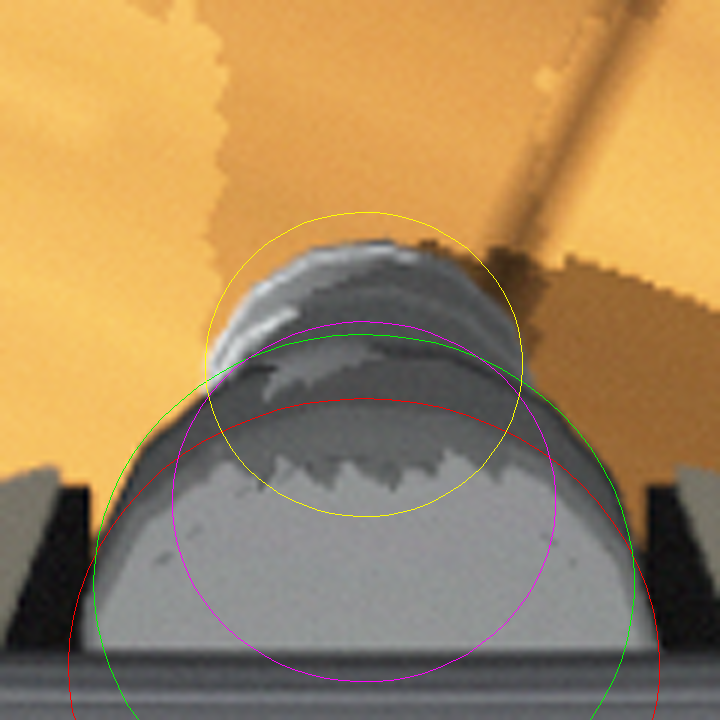

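Request:
{"fn": "step_arm", "kwargs": {"increments": [[0.002, 0, 0.0015, 0, 0, 0], [0.006, 0, 0, 0, 0, 0], [0.005, 0, 0, 0, 0, 0], [0.005, 0, 0, 0, 0, 0], [0.004, 0, 0, 0, 0, 0]]}}

```text
time_s: 9.05
tcp_pos: [0.6133, 0.1056, 0.0471]
tcp_rot: [1.984, 0.432, -1.985]
wrist_force: [0.7, -0.1, -0.0]
gripper_width: 0.0418
```

Run:
```python
from h import *
from plant import imaging,readout
s=readout.observe(); p=s["tcp_pos"]; plan(s,.615,.1046,.038)
sh=p-[0,0,.0019]
cur=[circ(sh[0],sh[1],sh[2]+.008,.021),circ(sh[0],sh[1],sh[2]-.008,.021),circ(sh[0],sh[1],0,.0165)]
c,o=shot("pics/o.png",cur,half=60,k=6,center=cur[2].mean(0))
```

```text
tcp [0.6133 0.1056 0.0471] yaw -65.43 x-axis [-8.e-04 -1.e-04 -1.e+00] w 0.0418 F [ 0.7 -0.1 -0. ] t 9.05 j [ 0.05  0.71  1.46 -0.    0.98  1.19]
then shift [ 0.0091  0.0016 -0.0012] rows 1 each [ 0.0091  0.0016 -0.0012]
```

View pics/o.png

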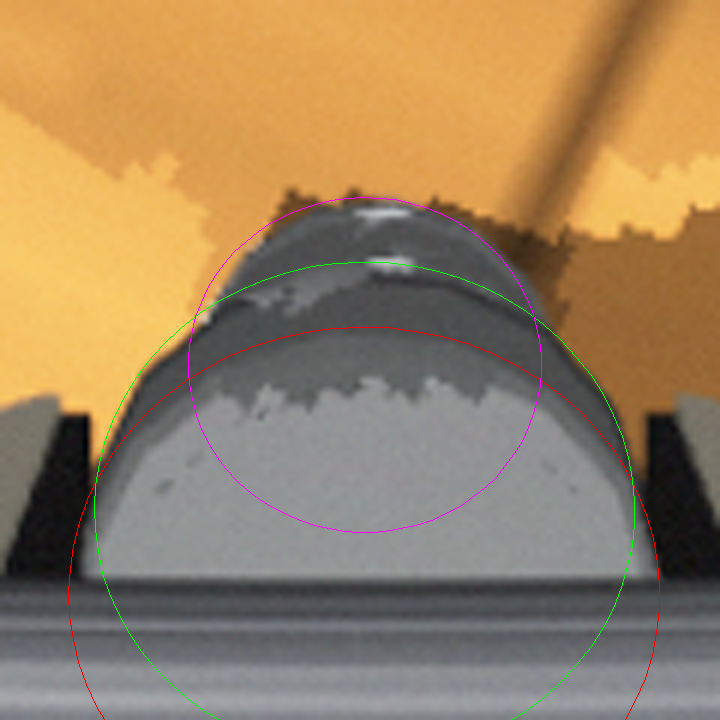

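Request:
{"fn": "step_arm", "kwargs": {"increments": [[0, 0, 0, 0, 0, 0], [0.003, 0, 0, 0, 0, 0], [0.003, 0, 0, 0, 0, 0], [0.002, 0, 0, 0, 0, 0], [0, 0, 0, 0, 0, 0]]}}

```text
time_s: 9.6
tcp_pos: [0.6133, 0.1056, 0.0395]
tcp_rot: [1.984, 0.432, -1.985]
wrist_force: [0.4, -0.5, -0.6]
gripper_width: 0.0421
```

Request:
{"fn": "step_arm", "kwargs": {"increments": [[0, 0, 0, 0, 0, 0], [0.001, 0, 0, 0, 0, 0], [0, 0, 0, 0, 0, 0]]}}

```text
time_s: 9.9
tcp_pos: [0.6135, 0.1056, 0.0389]
tcp_rot: [1.984, 0.432, -1.985]
wrist_force: [0.6, -0.0, -0.0]
gripper_width: 0.0418
```

Request:
{"fn": "step_arm", "kwargs": {"increments": [[0.0007, 0, 0, 0, 0, 0], [0, 0, 0, 0, 0, 0], [0.0005, 0, 0, 0, 0, 0], [0, 0, 0, 0, 0, 0]]}}

```text
time_s: 10.3
tcp_pos: [0.6136, 0.1056, 0.0379]
tcp_rot: [1.985, 0.432, -1.984]
wrist_force: [-0.5, -0.1, 2.2]
gripper_width: 0.0421
```

Request:
{"fn": "step_arm", "kwargs": {"increments": [[0, 0, 0, 0, 0, 0], [0, 0, 0, 0, 0, 0], [0, 0, 0, 0, 0, 0], [0, 0, 0, 0, 0, 0]], "claw": -0.5}}

```text
time_s: 10.7
tcp_pos: [0.6135, 0.1056, 0.0376]
tcp_rot: [1.984, 0.432, -1.985]
wrist_force: [1.1, 0.4, 0.5]
gripper_width: 0.0672
```

Request:
{"fn": "step_arm", "kwargs": {"increments": [[-0.02, 0, 0, 0, 0, 0], [-0.045, 0, 0, 0, 0, 0], [-0.045, 0, 0, 0, 0, 0], [-0.045, 0, 0, 0, 0, 0], [-0.042, 0, 0, 0, 0, 0]], "claw": -1}}

```text
time_s: 11.2
tcp_pos: [0.6134, 0.1057, 0.237]
tcp_rot: [1.985, 0.432, -1.983]
wrist_force: [0.8, -0.1, 0.3]
gripper_width: 0.0916
```

Request:
{"fn": "step_arm", "kwargs": {"increments": [[0, 0, 0, 0, 0, 0], [0, 0, 0, 0, 0, 0]]}}

```text
time_s: 11.4
tcp_pos: [0.6138, 0.1057, 0.2356]
tcp_rot: [1.986, 0.432, -1.982]
wrist_force: [-0.9, -0.6, -0.1]
gripper_width: 0.0918
```

Run:
```python
from h import *
from plant import imaging,readout
s=readout.observe(); plan(s,.5017,-.3084,.235)
cur=[circ(.6138,.1055,.044,.021),circ(.6138,.1055,.028,.021)]
c,o=shot("pics/p.png",cur,half=50,k=7)
c,o=shot("pics/ps.png",cur,fish=False,half=40,k=9)
```

```text
tcp [0.6138 0.1057 0.2356] yaw -65.43 x-axis [ 2.1e-03 -1.0e-04 -1.0e+00] w 0.0918 F [-0.9 -0.6 -0.1] t 11.4 j [ 0.05  0.52  1.23 -0.    1.38  1.19]
then shift [0.0004 0.33   0.2741] rows 11 each [0.     0.03   0.0249]
```

View pics/p.png

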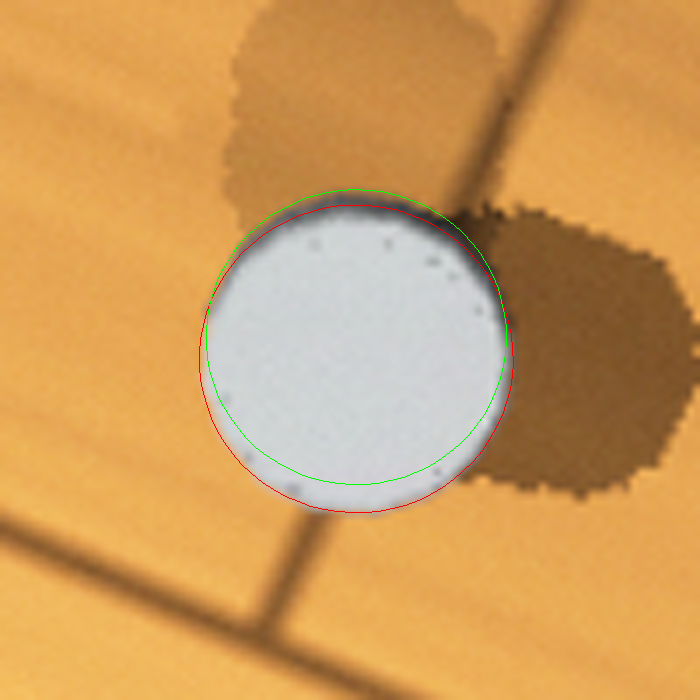

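View pics/ps.png

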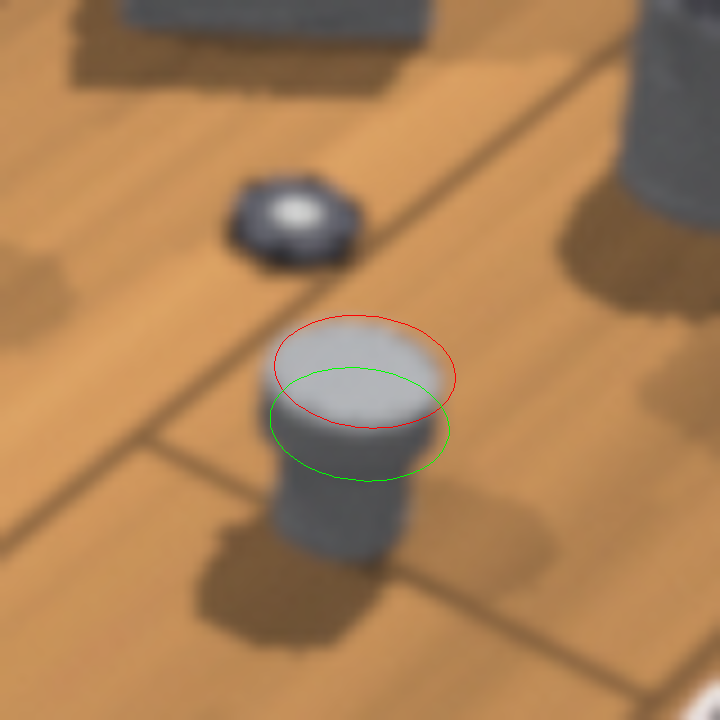

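Request:
{"fn": "step_arm", "kwargs": {"increments": [[0, 0.015, 0.012, 0, 0, 0], [0, 0.03, 0.025, 0, 0, 0], [0, 0.036, 0.03, 0, 0, 0], [0, 0.036, 0.03, 0, 0, 0], [0, 0.036, 0.03, 0, 0, 0]]}}

```text
time_s: 12.0
tcp_pos: [0.5602, -0.0875, 0.2327]
tcp_rot: [1.982, 0.434, -1.988]
wrist_force: [0.9, -0.8, 0.5]
gripper_width: 0.0916
```

Request:
{"fn": "step_arm", "kwargs": {"increments": [[0, 0.036, 0.03, 0, 0, 0], [0, 0.036, 0.03, 0, 0, 0], [0, 0.036, 0.03, 0, 0, 0], [0, 0.036, 0.03, 0, 0, 0], [0, 0.022, 0.018, 0, 0, 0]]}}

```text
time_s: 12.5
tcp_pos: [0.5033, -0.2974, 0.2326]
tcp_rot: [1.984, 0.432, -1.99]
wrist_force: [0.7, 0.4, 0.3]
gripper_width: 0.0919
```

Request:
{"fn": "step_arm", "kwargs": {"increments": [[0, 0.011, 0.009, 0, 0, 0], [0, 0, 0, 0, 0, 0], [0, 0, 0, 0, 0, 0], [0, 0, 0, 0, 0, 0], [0, 0, 0, 0, 0, 0]]}}

```text
time_s: 13.0
tcp_pos: [0.5021, -0.3069, 0.2348]
tcp_rot: [1.983, 0.434, -1.983]
wrist_force: [-0.3, 0.7, 0.6]
gripper_width: 0.0919
```

Run:
```python
from h import *
from plant import imaging,readout
s=readout.observe(); plan(s,.5017,-.3084,.235)
cur=[circ(.5017,-.3084,.051,.0262),circ(.5017,-.3084,.035,.0317)]
c,o=shot("pics/q.png",cur,half=50,k=8); print(o)
```

```text
tcp [ 0.5021 -0.3069  0.2348] yaw -65.31 x-axis [ 1.e-04  1.e-04 -1.e+00] w 0.0919 F [-0.3  0.7  0.6] t 13.0 j [-0.68  0.46  1.34  0.    1.34  0.46]
then shift [-0.0002  0.0012  0.001 ] rows 1 each [-0.0002  0.0012  0.001 ]
(np.int64(281), np.int64(171))
```

View pics/q.png

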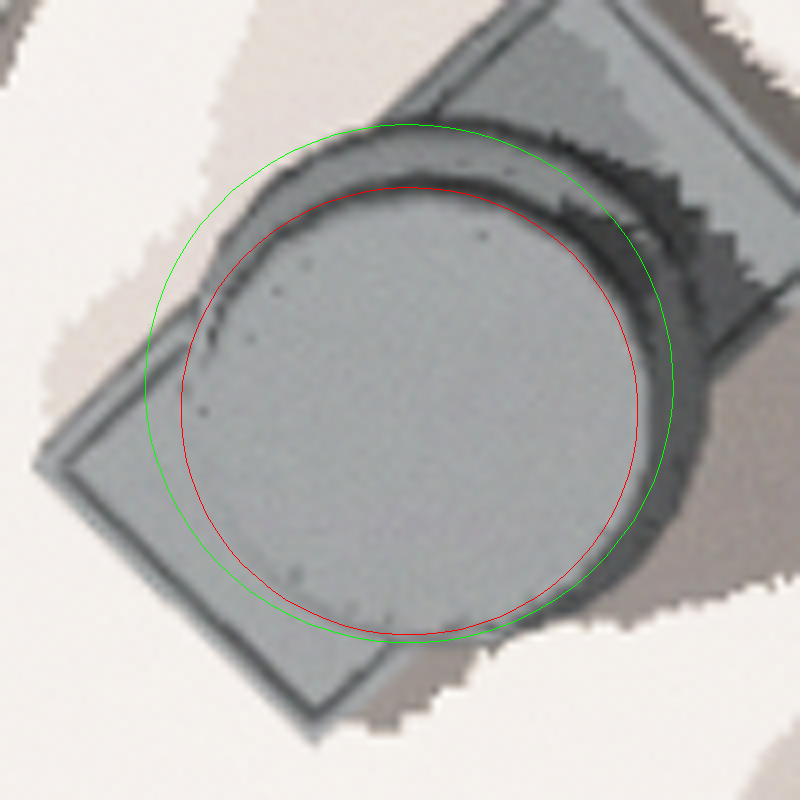

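Request:
{"fn": "step_arm", "kwargs": {"increments": [[0.035, 0.0015, 0.001, 0, 0, 0], [0.045, 0, 0, 0, 0, 0], [0.045, 0, 0, 0, 0, 0], [0.03, 0, 0, 0, 0, 0], [0.02, 0, 0, 0, 0, 0]]}}

```text
time_s: 13.55
tcp_pos: [0.5006, -0.3086, 0.0572]
tcp_rot: [1.983, 0.436, -1.987]
wrist_force: [0.4, -0.4, 0.2]
gripper_width: 0.0922
```

Request:
{"fn": "step_arm", "kwargs": {"increments": [[0.01, 0, 0, 0, 0, 0], [0.004, 0, 0, 0, 0, 0], [0, 0, 0, 0, 0, 0], [0, 0, 0, 0, 0, 0], [0, 0, 0, 0, 0, 0]]}}

```text
time_s: 14.05
tcp_pos: [0.5019, -0.3106, 0.047]
tcp_rot: [1.985, 0.43, -1.982]
wrist_force: [0.1, -0.1, -0.1]
gripper_width: 0.0919
```

Request:
{"fn": "step_arm", "kwargs": {"increments": [[0, 0, 0, 0, 0, 0], [0, 0, 0, 0, 0, 0], [0, 0, 0, 0, 0, 0], [0, 0, 0, 0, 0, 0], [0, 0, 0, 0, 0, 0]], "claw": -0.2}}

```text
time_s: 14.55
tcp_pos: [0.5012, -0.3102, 0.0457]
tcp_rot: [1.984, 0.432, -1.985]
wrist_force: [0.3, -1.0, 0.1]
gripper_width: 0.0574
```

Request:
{"fn": "step_arm", "kwargs": {"increments": [[0, 0, 0, 0, 0, 0], [0, 0, 0, 0, 0, 0], [0, 0, 0, 0, 0, 0], [0, 0, 0, 0, 0, 0]], "claw": 1}}

```text
time_s: 14.95
tcp_pos: [0.5013, -0.3102, 0.0457]
tcp_rot: [1.984, 0.432, -1.984]
wrist_force: [0.1, 0.4, -0.4]
gripper_width: 0.0525
```

Request:
{"fn": "step_arm", "kwargs": {"increments": [[-0.01, 0, 0, 0, 0, 0], [-0.04, 0, 0, 0, 0, 0], [-0.045, 0, 0, 0, 0, 0], [-0.045, 0, 0, 0, 0, 0], [-0.045, 0, 0, 0, 0, 0]]}}

```text
time_s: 15.45
tcp_pos: [0.501, -0.31, 0.2334]
tcp_rot: [1.985, 0.431, -1.984]
wrist_force: [0.8, -0.4, -0.1]
gripper_width: 0.0527
```

Run:
```python
from h import *
from plant import imaging,readout
s=readout.observe(); plan(s,.464,.1085,.235)
c=imaging.camera("scene"); crop(c["pixels"],100,180,300,390,3,"pics/r.png"); print(onz(c,293,258,.015))
```

```text
tcp [ 0.501  -0.31    0.2334] yaw -65.43 x-axis [ 6.e-04 -5.e-04 -1.e+00] w 0.0527 F [ 0.8 -0.4 -0.1] t 15.45 j [-0.68  0.46  1.34 -0.    1.34  0.46]
then shift [-0.0018 -0.396  -0.1403] rows 11 each [-0.0002 -0.036  -0.0128]
[ 0.4351599  -0.01836969  0.015     ]
```

View pics/r.png

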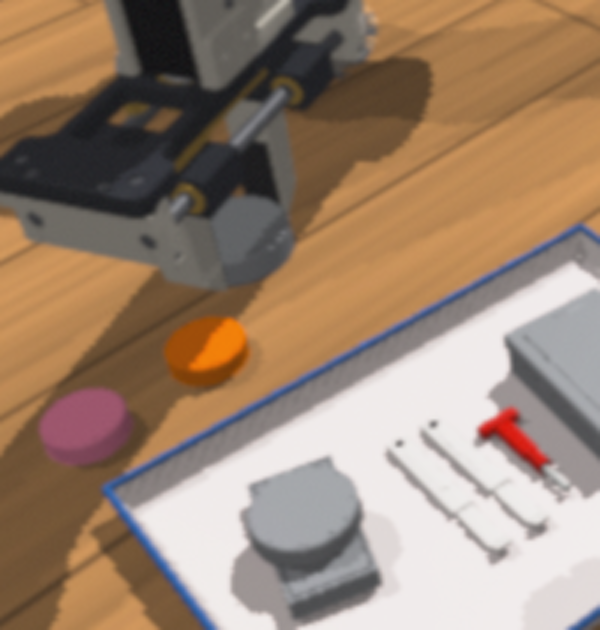

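Medium lid held, large and oblong still in place. On to the medium tin.

Request:
{"fn": "step_arm", "kwargs": {"increments": [[0, -0.018, -0.006, 0, 0, 0], [0, -0.036, -0.013, 0, 0, 0], [0, -0.036, -0.013, 0, 0, 0], [0, -0.036, -0.013, 0, 0, 0], [0, -0.036, -0.013, 0, 0, 0]]}}

```text
time_s: 16.0
tcp_pos: [0.4862, -0.1373, 0.2313]
tcp_rot: [1.985, 0.431, -1.984]
wrist_force: [0.4, -0.3, 0.4]
gripper_width: 0.0525
```

Request:
{"fn": "step_arm", "kwargs": {"increments": [[0, -0.036, -0.013, 0, 0, 0], [0, -0.036, -0.013, 0, 0, 0], [0, -0.036, -0.013, 0, 0, 0], [0, -0.036, -0.013, 0, 0, 0], [0, -0.036, -0.013, 0, 0, 0]]}}

```text
time_s: 16.5
tcp_pos: [0.4705, 0.0535, 0.2313]
tcp_rot: [1.985, 0.432, -1.983]
wrist_force: [-1.0, -0.1, -0.1]
gripper_width: 0.0522
```

Request:
{"fn": "step_arm", "kwargs": {"increments": [[0, -0.036, -0.012, 0, 0, 0], [0, -0.018, -0.006, 0, 0, 0], [0, 0, 0, 0, 0, 0], [0, 0, 0, 0, 0, 0], [0, 0, 0, 0, 0, 0]]}}

```text
time_s: 17.0
tcp_pos: [0.465, 0.1077, 0.2309]
tcp_rot: [1.985, 0.431, -1.985]
wrist_force: [0.6, -0.2, -0.0]
gripper_width: 0.0526
```

Run:
```python
from h import *
from plant import imaging,readout
s=readout.observe(); plan(s,.464,.1085,.235)
cur=[circ(.464,.1085,.05,.0217),circ(.464,.1085,.05,.018)]
c,o=shot("pics/s.png",cur,half=60,k=6); print(o)
```

```text
tcp [0.465  0.1077 0.2309] yaw -65.48 x-axis [ 3.e-04 -4.e-04 -1.e+00] w 0.0526 F [ 0.6 -0.2 -0. ] t 17.0 j [ 0.07  0.26  1.66 -0.    1.23  1.21]
then shift [-0.0041 -0.0012  0.0006] rows 1 each [-0.0041 -0.0012  0.0006]
(np.int64(269), np.int64(162))
```

View pics/s.png

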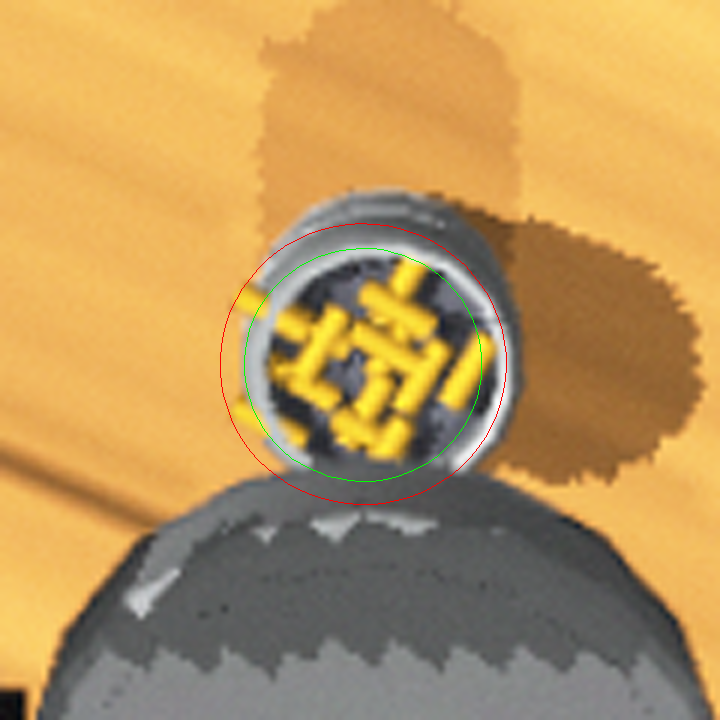

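Run:
```python
from h import *
from plant import imaging,readout
c=imaging.camera("scene"); crop(c["pixels"],310,200,370,260,12,"pics/t.png")
c=imaging.camera("wrist"); crop(c["pixels"],295,185,365,245,10,"pics/tw.png")
c=imaging.camera("side"); cv2.imwrite("pics/tsd.png",c["pixels"][:,:,::-1])
```

```text
(no output)
```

View pics/tw.png

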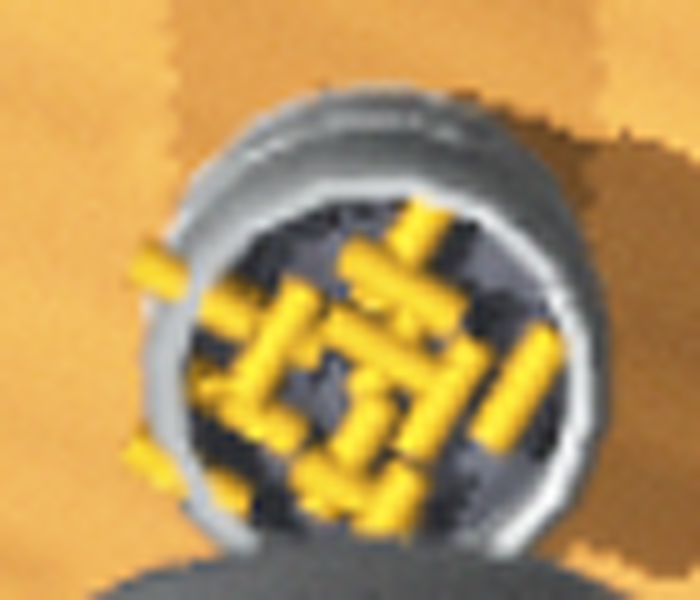

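View pics/t.png

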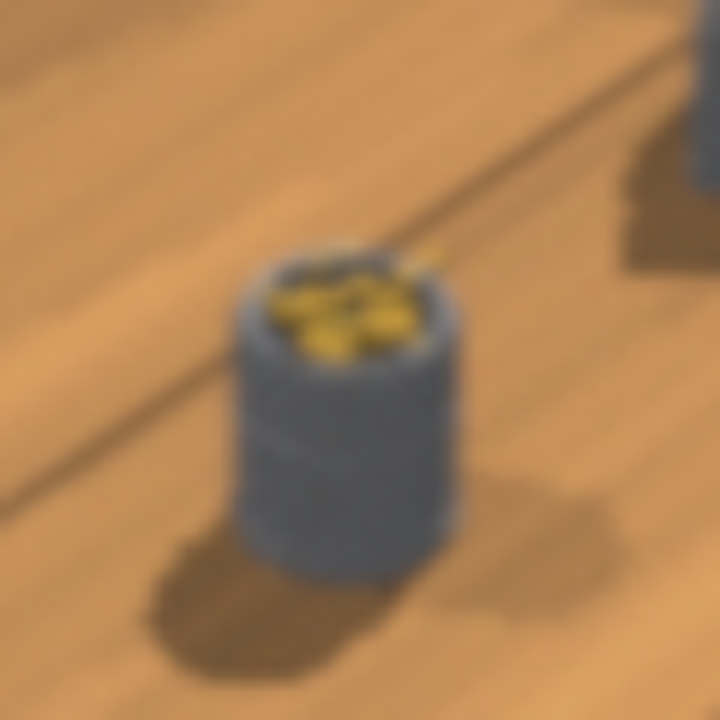

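View pics/tsd.png

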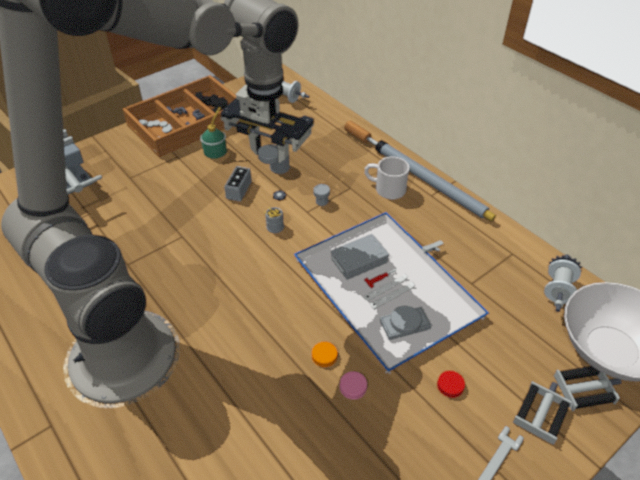

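Run:
```python
from h import *
from plant import imaging,readout
c=imaging.camera("wrist"); p=onz(c,332.1,222.3,.05,True); print(p)
s=readout.observe(); plan(s,p[0],p[1],.0467)
q=s["tcp_pos"]+[0,0,.0053]
cur=[circ(*p,.0217),circ(*p,.018),circ(*q,.0265)]
c,o=shot("pics/u.png",cur,half=60,k=6); print(o)
c,o=shot("pics/u2.png",cur,half=60,k=6,center=q); print(o)
```

```text
[0.46531077 0.10616141 0.05      ]
tcp [0.465  0.1079 0.2307] yaw -65.51 x-axis [-0.e+00 -1.e-04 -1.e+00] w 0.0527 F [-0.5 -0.3 -0.4] t 17.25 j [ 0.07  0.26  1.66 -0.    1.23  1.21]
then shift [0.184  0.0017 0.0004] rows 5 each [0.0368 0.0003 0.0001]
(np.int64(272), np.int64(162))
(np.int64(270), np.int64(248))
```

View pics/u.png

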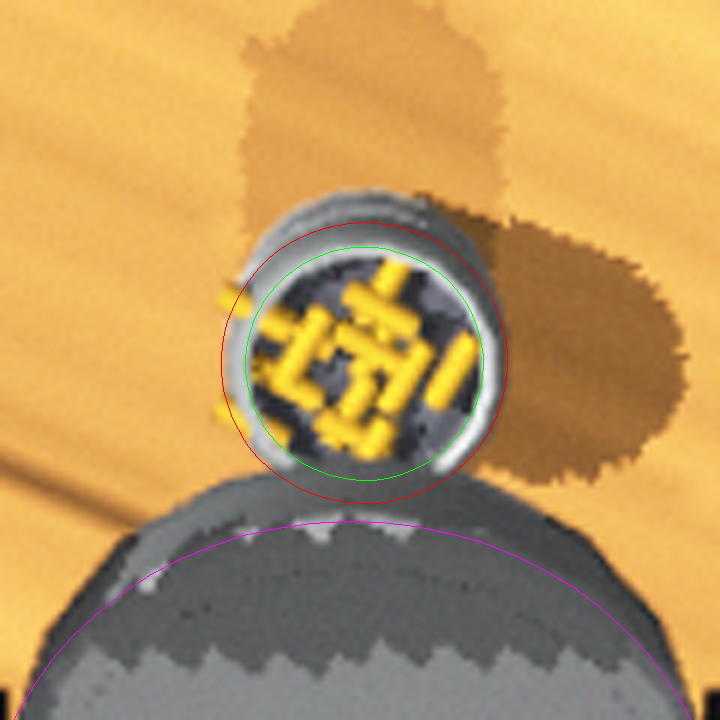

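View pics/u2.png

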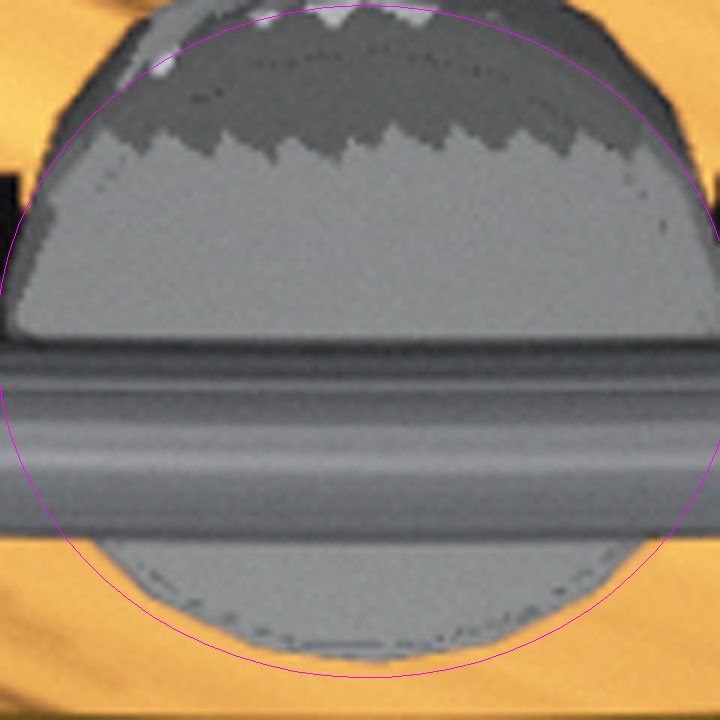

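Request:
{"fn": "step_arm", "kwargs": {"increments": [[0.03, 0.0005, 0.001, 0, 0, 0], [0.04, 0, 0, 0, 0, 0], [0.04, 0, 0, 0, 0, 0], [0.033, 0, 0, 0, 0, 0], [0.018, 0, 0, 0, 0, 0]]}}

```text
time_s: 17.85
tcp_pos: [0.4628, 0.1074, 0.0672]
tcp_rot: [1.981, 0.432, -1.989]
wrist_force: [-0.5, 0.4, 0.4]
gripper_width: 0.0527
```

Request:
{"fn": "step_arm", "kwargs": {"increments": [[0, 0, 0, 0, 0, 0], [0, 0, 0, 0, 0, 0], [0, 0, 0, 0, 0, 0], [0, 0, 0, 0, 0, 0]]}}

```text
time_s: 18.25
tcp_pos: [0.465, 0.1078, 0.0709]
tcp_rot: [1.987, 0.432, -1.982]
wrist_force: [-0.0, 0.7, -0.4]
gripper_width: 0.0527
```

Run:
```python
from h import *
from plant import imaging,readout
s=readout.observe(); p=s["tcp_pos"]; plan(s,.4653,.1062,.0467)
sh=p-[0,0,.0027]
cur=[circ(sh[0],sh[1],sh[2]+.008,.0265),circ(sh[0],sh[1],sh[2]-.008,.0265),circ(sh[0],sh[1],0,.022)]
c,o=shot("pics/v.png",cur,half=60,k=6,center=cur[2].mean(0))
```

```text
tcp [0.465  0.1078 0.0709] yaw -65.43 x-axis [ 2.6e-03  1.0e-04 -1.0e+00] w 0.0527 F [-0.   0.7 -0.4] t 18.25 j [ 0.07  0.46  1.86 -0.    0.81  1.21]
then shift [0.0242 0.0015 0.0005] rows 1 each [0.0242 0.0015 0.0005]
```

View pics/v.png

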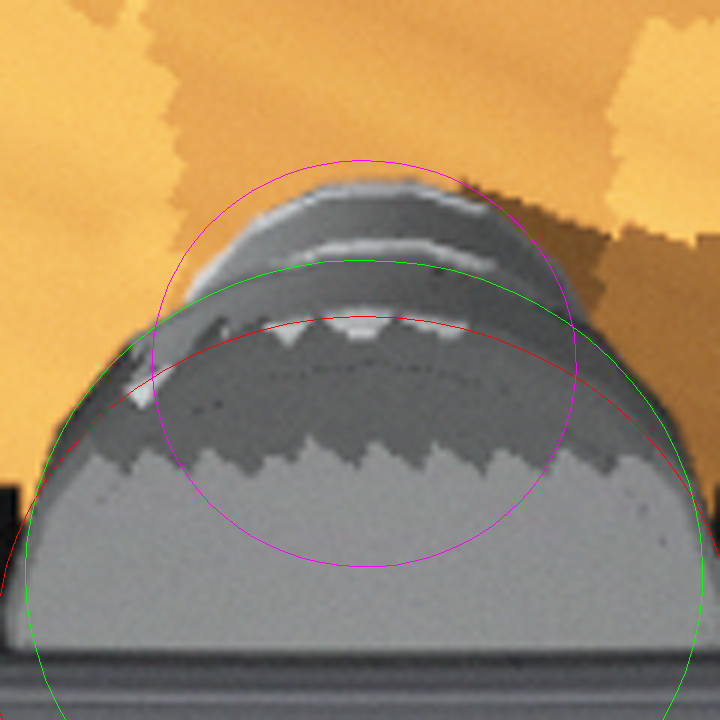

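Request:
{"fn": "step_arm", "kwargs": {"increments": [[0.004, 0.0003, 0.0007, 0, 0, 0], [0.004, 0, 0, 0, 0, 0], [0.004, 0, 0, 0, 0, 0], [0.003, 0, 0, 0, 0, 0], [0, 0, 0, 0, 0, 0]]}}

```text
time_s: 18.8
tcp_pos: [0.4633, 0.1071, 0.0541]
tcp_rot: [1.983, 0.432, -1.986]
wrist_force: [-0.8, -0.7, -0.5]
gripper_width: 0.0528
```

Request:
{"fn": "step_arm", "kwargs": {"increments": [[0, 0, 0, 0, 0, 0], [0.003, 0, 0, 0, 0, 0], [0.002, 0, 0, 0, 0, 0], [0, 0, 0, 0, 0, 0], [0, 0, 0, 0, 0, 0]]}}

```text
time_s: 19.3
tcp_pos: [0.4636, 0.1071, 0.0497]
tcp_rot: [1.984, 0.432, -1.985]
wrist_force: [-0.6, -0.3, -0.5]
gripper_width: 0.0524
```

Request:
{"fn": "step_arm", "kwargs": {"increments": [[0.0015, 0, 0, 0, 0, 0], [0, 0, 0, 0, 0, 0], [0.001, 0, 0, 0, 0, 0], [0, 0, 0, 0, 0, 0]]}}

```text
time_s: 19.7
tcp_pos: [0.4636, 0.1071, 0.0471]
tcp_rot: [1.984, 0.432, -1.985]
wrist_force: [-0.5, 0.2, 0.5]
gripper_width: 0.0528
```

Request:
{"fn": "step_arm", "kwargs": {"increments": [[0.0006, 0, 0, 0, 0, 0], [0, 0, 0, 0, 0, 0], [0, 0, 0, 0, 0, 0]]}}

```text
time_s: 20.0
tcp_pos: [0.4637, 0.1072, 0.0467]
tcp_rot: [1.985, 0.432, -1.984]
wrist_force: [-1.0, -0.4, 1.9]
gripper_width: 0.0527
```

Request:
{"fn": "step_arm", "kwargs": {"increments": [[0, 0, 0, 0, 0, 0], [0, 0, 0, 0, 0, 0], [0, 0, 0, 0, 0, 0], [0, 0, 0, 0, 0, 0]], "claw": -0.6}}

```text
time_s: 20.4
tcp_pos: [0.4636, 0.1071, 0.0466]
tcp_rot: [1.984, 0.432, -1.984]
wrist_force: [-0.0, -0.3, 0.3]
gripper_width: 0.0728
```

Request:
{"fn": "step_arm", "kwargs": {"increments": [[-0.02, 0, 0, 0, 0, 0], [-0.045, 0, 0, 0, 0, 0], [-0.045, 0, 0, 0, 0, 0], [-0.045, 0, 0, 0, 0, 0], [-0.033, 0, 0, 0, 0, 0]], "claw": -1}}

```text
time_s: 20.9
tcp_pos: [0.464, 0.1072, 0.2376]
tcp_rot: [1.987, 0.432, -1.981]
wrist_force: [1.2, -1.0, -0.4]
gripper_width: 0.0919
```

Request:
{"fn": "step_arm", "kwargs": {"increments": [[0, 0, 0, 0, 0, 0], [0, 0, 0, 0, 0, 0]]}}

```text
time_s: 21.1
tcp_pos: [0.4636, 0.1072, 0.2348]
tcp_rot: [1.985, 0.432, -1.983]
wrist_force: [-0.8, -0.3, -1.5]
gripper_width: 0.0917
```

Run:
```python
from h import *
from plant import imaging,readout
s=readout.observe(); plan(s,.5027,-.3088,.235)
cur=[circ(.4637,.1071,.052,.0265),circ(.4637,.1071,.036,.0265)]
c,o=shot("pics/w.png",cur,half=50,k=7)
c,o=shot("pics/ws.png",cur,fish=False,half=40,k=9)
```

```text
tcp [0.4636 0.1072 0.2348] yaw -65.43 x-axis [ 0.0011 -0.     -1.    ] w 0.0917 F [-0.8 -0.3 -1.5] t 21.1 j [ 0.07  0.25  1.65 -0.    1.24  1.21]
then shift [-2.000e-04  3.946e-01  1.374e-01] rows 11 each [-0.      0.0359  0.0125]
```

View pics/w.png

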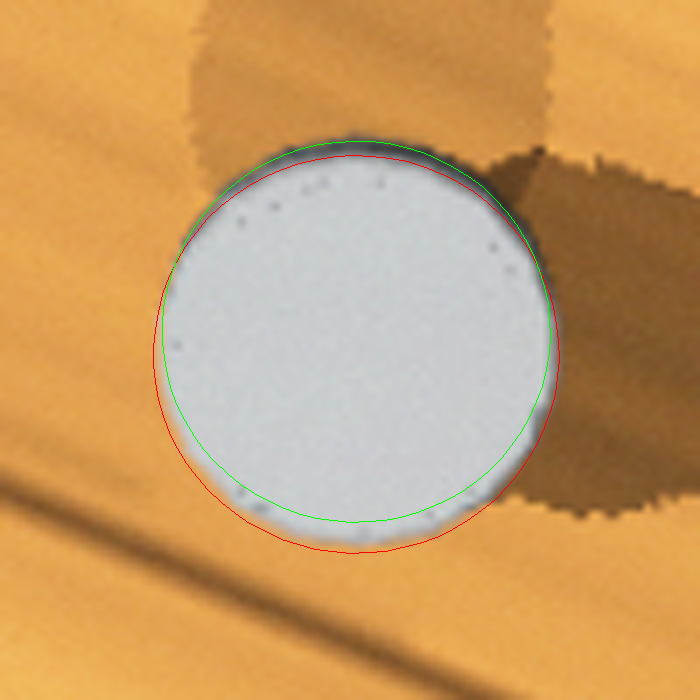

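View pics/ws.png

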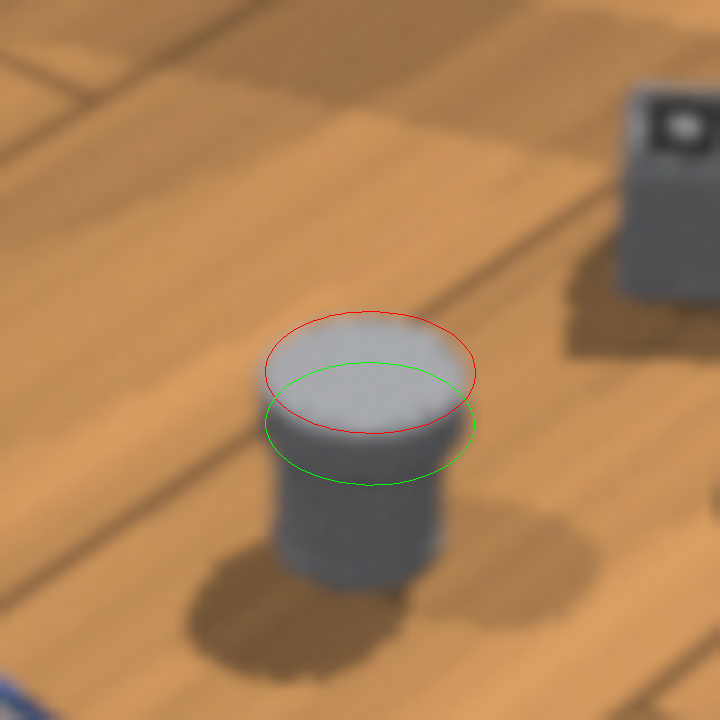

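Medium tin closed, level and fully down. Back to the pile for the large lid.

Request:
{"fn": "step_arm", "kwargs": {"increments": [[0, 0.018, 0.006, 0, 0, 0], [0, 0.036, 0.0125, 0, 0, 0], [0, 0.036, 0.0125, 0, 0, 0], [0, 0.036, 0.0125, 0, 0, 0], [0, 0.036, 0.0125, 0, 0, 0]]}}

```text
time_s: 21.7
tcp_pos: [0.4793, -0.0647, 0.2329]
tcp_rot: [1.982, 0.434, -1.988]
wrist_force: [0.9, -0.0, -0.4]
gripper_width: 0.0916
```

Request:
{"fn": "step_arm", "kwargs": {"increments": [[0, 0.036, 0.0125, 0, 0, 0], [0, 0.036, 0.0125, 0, 0, 0], [0, 0.036, 0.0125, 0, 0, 0], [0, 0.036, 0.0125, 0, 0, 0], [0, 0.036, 0.0125, 0, 0, 0]]}}

```text
time_s: 22.2
tcp_pos: [0.4974, -0.2544, 0.2326]
tcp_rot: [1.983, 0.435, -1.988]
wrist_force: [0.7, 1.1, 0.3]
gripper_width: 0.0921
```

Request:
{"fn": "step_arm", "kwargs": {"increments": [[0, 0.036, 0.0125, 0, 0, 0], [0, 0.017, 0.0065, 0, 0, 0], [0, 0, 0, 0, 0, 0], [0, 0, 0, 0, 0, 0], [0, 0, 0, 0, 0, 0]]}}

```text
time_s: 22.7
tcp_pos: [0.5027, -0.308, 0.2339]
tcp_rot: [1.984, 0.435, -1.986]
wrist_force: [0.4, 0.4, 0.1]
gripper_width: 0.092
```

Run:
```python
from h import *
from plant import imaging,readout
s=readout.observe(); plan(s,.5027,-.3088,.235)
cur=[circ(.5027,-.3088,.035,.0317)]
c,o=shot("pics/x.png",cur,half=60,k=7); print(o)
```

```text
tcp [ 0.5027 -0.308   0.2339] yaw -65.38 x-axis [-0.0013  0.0014 -1.    ] w 0.092 F [0.4 0.4 0.1] t 22.7 j [-0.68  0.46  1.34  0.    1.34  0.46]
then shift [-0.0011  0.0008  0.0003] rows 1 each [-0.0011  0.0008  0.0003]
(np.int64(271), np.int64(157))
```

View pics/x.png

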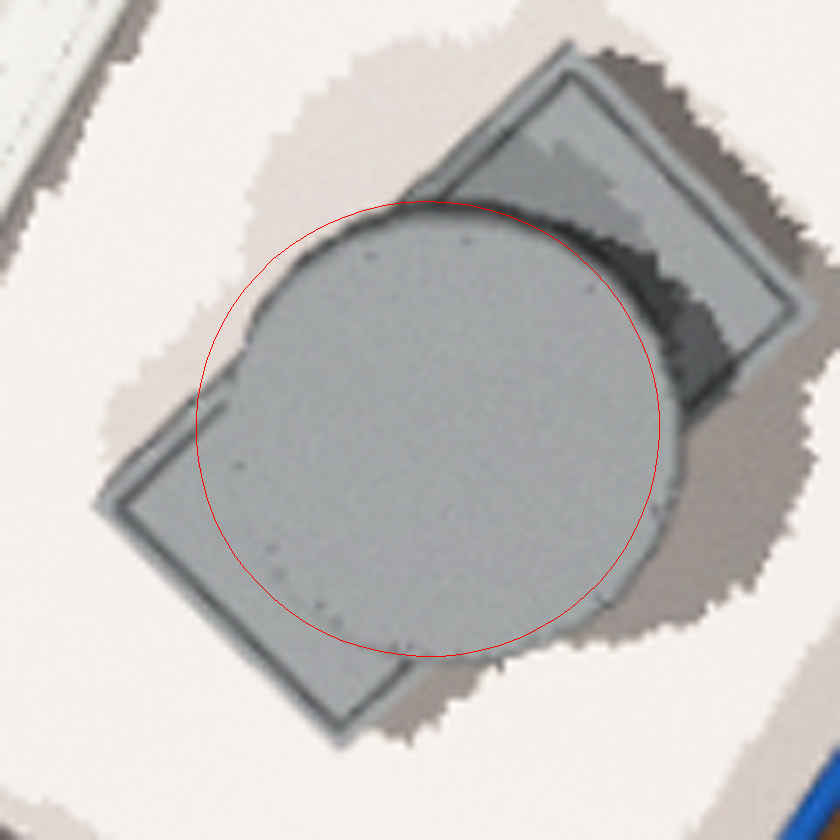

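Request:
{"fn": "step_arm", "kwargs": {"increments": [[0.035, 0.0035, 0.001, 0, 0, 0], [0.045, 0, 0, 0, 0, 0], [0.045, 0, 0, 0, 0, 0], [0.04, 0, 0, 0, 0, 0], [0.02, 0, 0, 0, 0, 0]]}}

```text
time_s: 23.25
tcp_pos: [0.5019, -0.3104, 0.0462]
tcp_rot: [1.982, 0.438, -1.989]
wrist_force: [0.5, -0.3, 0.4]
gripper_width: 0.092
```

Request:
{"fn": "step_arm", "kwargs": {"increments": [[0.01, 0, 0, 0, 0, 0], [0.006, 0, 0, 0, 0, 0], [0, 0, 0, 0, 0, 0], [0, 0, 0, 0, 0, 0], [0, 0, 0, 0, 0, 0]]}}

```text
time_s: 23.75
tcp_pos: [0.504, -0.3133, 0.035]
tcp_rot: [1.985, 0.43, -1.982]
wrist_force: [-0.1, 0.2, -0.6]
gripper_width: 0.092
```

Request:
{"fn": "step_arm", "kwargs": {"increments": [[0, 0, 0, 0, 0, 0], [0, 0, 0, 0, 0, 0], [0, 0, 0, 0, 0, 0]], "claw": -0.45}}

```text
time_s: 24.05
tcp_pos: [0.5035, -0.313, 0.0339]
tcp_rot: [1.985, 0.432, -1.984]
wrist_force: [0.5, 0.4, 0.8]
gripper_width: 0.0723
```

Request:
{"fn": "step_arm", "kwargs": {"increments": [[0.0035, 0, 0, 0, 0, 0], [0, 0, 0, 0, 0, 0], [0, 0, 0, 0, 0, 0]]}}

```text
time_s: 24.35
tcp_pos: [0.5032, -0.3128, 0.0299]
tcp_rot: [1.984, 0.432, -1.985]
wrist_force: [0.5, -0.2, 0.0]
gripper_width: 0.0667
```

Request:
{"fn": "step_arm", "kwargs": {"increments": [[0, 0, 0, 0, 0, 0], [0, 0, 0, 0, 0, 0], [0, 0, 0, 0, 0, 0], [0, 0, 0, 0, 0, 0]], "claw": 1}}

```text
time_s: 24.75
tcp_pos: [0.5034, -0.3129, 0.0301]
tcp_rot: [1.984, 0.432, -1.984]
wrist_force: [-0.6, -0.6, 0.6]
gripper_width: 0.0636
```

Request:
{"fn": "step_arm", "kwargs": {"increments": [[-0.01, 0, 0, 0, 0, 0], [-0.04, 0, 0, 0, 0, 0], [-0.045, 0, 0, 0, 0, 0], [-0.045, 0, 0, 0, 0, 0], [-0.045, 0, 0, 0, 0, 0]]}}

```text
time_s: 25.25
tcp_pos: [0.5031, -0.3127, 0.2179]
tcp_rot: [1.985, 0.431, -1.984]
wrist_force: [0.6, -1.1, -0.2]
gripper_width: 0.0635
```

Run:
```python
from h import *
from plant import imaging,readout
s=readout.observe(); plan(s,.612,.2845,.235)
c=imaging.camera("scene"); crop(c["pixels"],100,180,300,390,3,"pics/y.png")
```

```text
tcp [ 0.5031 -0.3127  0.2179] yaw -65.43 x-axis [ 6.e-04 -6.e-04 -1.e+00] w 0.0635 F [ 0.6 -1.1 -0.2] t 25.25 j [-0.69  0.48  1.36 -0.    1.3   0.46]
then shift [-0.0174 -0.4978 -0.3473] rows 16 each [-0.0011 -0.0311 -0.0217]
```

View pics/y.png

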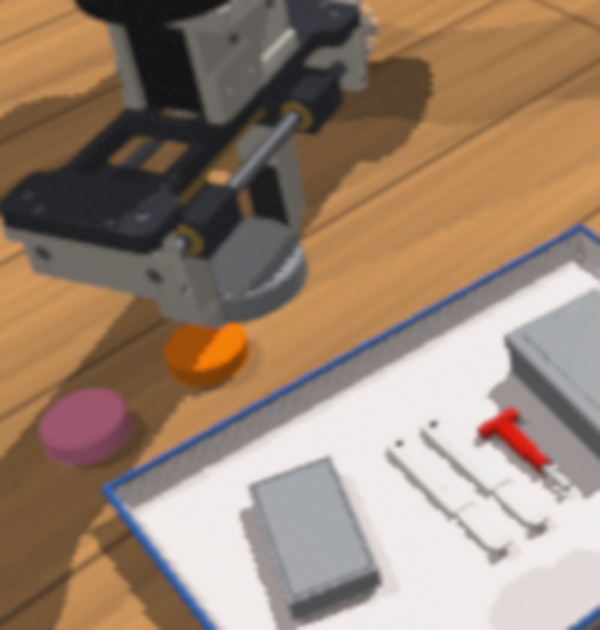

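Request:
{"fn": "step_arm", "kwargs": {"increments": [[-0.002, -0.018, -0.012, 0, 0, 0], [-0.005, -0.036, -0.025, 0, 0, 0], [-0.005, -0.036, -0.025, 0, 0, 0], [-0.005, -0.036, -0.025, 0, 0, 0], [0, -0.036, -0.025, 0, 0, 0]]}}

```text
time_s: 25.8
tcp_pos: [0.5382, -0.1174, 0.2335]
tcp_rot: [1.986, 0.43, -1.982]
wrist_force: [0.9, 0.3, -0.6]
gripper_width: 0.0639
```

Request:
{"fn": "step_arm", "kwargs": {"increments": [[0, -0.036, -0.025, 0, 0, 0], [0, -0.036, -0.025, 0, 0, 0], [0, -0.036, -0.025, 0, 0, 0], [0, -0.036, -0.025, 0, 0, 0], [0, -0.036, -0.025, 0, 0, 0]]}}

```text
time_s: 26.3
tcp_pos: [0.5767, 0.0986, 0.2328]
tcp_rot: [1.985, 0.432, -1.983]
wrist_force: [0.4, 0.2, -0.2]
gripper_width: 0.0636
```

Request:
{"fn": "step_arm", "kwargs": {"increments": [[0, -0.036, -0.025, 0, 0, 0], [0, -0.036, -0.025, 0, 0, 0], [0, -0.036, -0.025, 0, 0, 0], [0, -0.03, -0.023, 0, 0, 0], [0, -0.018, -0.012, 0, 0, 0]]}}

```text
time_s: 26.8
tcp_pos: [0.6117, 0.2875, 0.2323]
tcp_rot: [1.984, 0.435, -1.983]
wrist_force: [0.7, -0.7, -0.0]
gripper_width: 0.0639
```

Request:
{"fn": "step_arm", "kwargs": {"increments": [[0, 0, 0, 0, 0, 0], [0, 0, 0, 0, 0, 0], [0, 0, 0, 0, 0, 0], [0, 0, 0, 0, 0, 0]]}}

```text
time_s: 27.2
tcp_pos: [0.6121, 0.2831, 0.2325]
tcp_rot: [1.986, 0.43, -1.985]
wrist_force: [-0.1, -0.8, -0.3]
gripper_width: 0.0638
```

Run:
```python
from h import *
from plant import imaging,readout
s=readout.observe(); plan(s,.612,.2845,.235)
c=imaging.camera("wrist");cv2.imwrite("pics/zw.png",c["pixels"][:,:,::-1])
cur=[circ(.612,.2845,.06,.0272),circ(.612,.2845,.06,.0235)]
c,o=shot("pics/z.png",cur,half=60,k=6); print(o)
```

```text
tcp [0.6121 0.2831 0.2325] yaw -65.52 x-axis [ 4.e-04 -2.e-04 -1.e+00] w 0.0638 F [-0.1 -0.8 -0.3] t 27.2 j [ 0.32  0.63  1.06 -0.    1.46  1.46]
then shift [-0.0025 -0.0013 -0.0005] rows 1 each [-0.0025 -0.0013 -0.0005]
(np.int64(269), np.int64(162))
```

View pics/z.png

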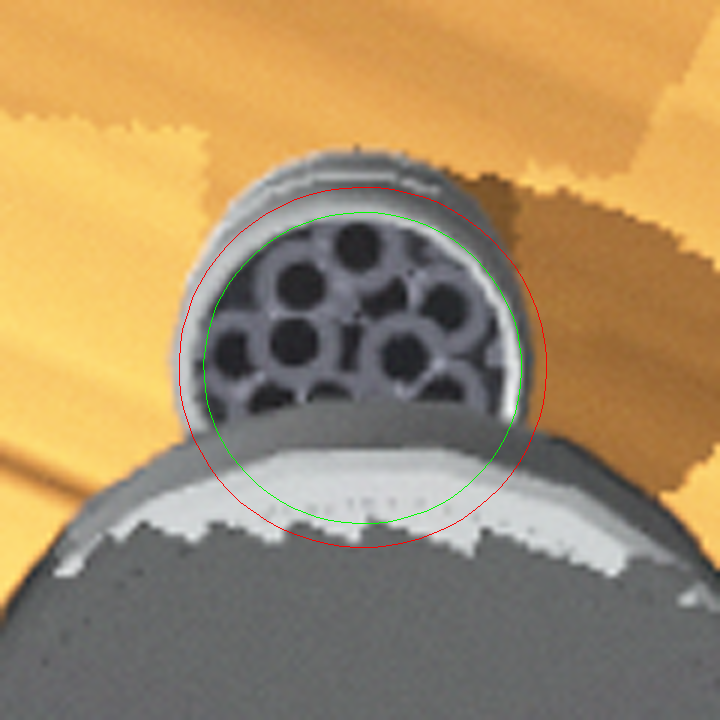

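View pics/zw.png

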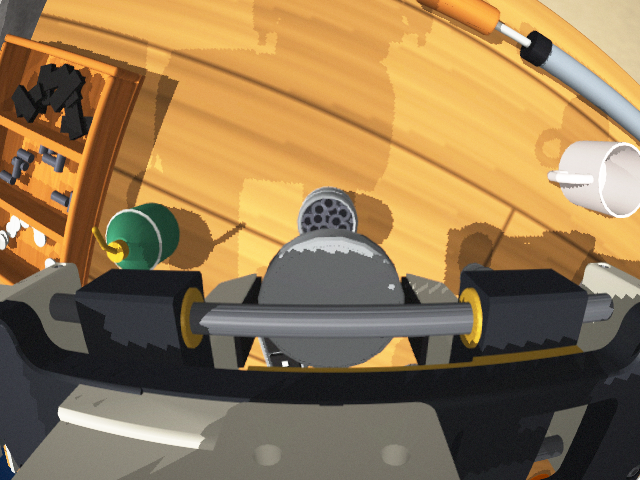

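Request:
{"fn": "step_arm", "kwargs": {"increments": [[0.03, -0.0037, -0.0005, 0, 0, 0], [0.04, 0, 0, 0, 0, 0], [0.04, 0, 0, 0, 0, 0], [0.027, 0, 0, 0, 0, 0], [0.0155, 0, 0, 0, 0, 0]]}}

```text
time_s: 27.8
tcp_pos: [0.6096, 0.2868, 0.0767]
tcp_rot: [1.98, 0.431, -1.989]
wrist_force: [-0.0, -0.4, -0.6]
gripper_width: 0.064
```

Request:
{"fn": "step_arm", "kwargs": {"increments": [[0, 0, 0, 0, 0, 0], [0, 0, 0, 0, 0, 0], [0, 0, 0, 0, 0, 0], [0, 0, 0, 0, 0, 0]]}}

```text
time_s: 28.2
tcp_pos: [0.6116, 0.2881, 0.0812]
tcp_rot: [1.987, 0.432, -1.982]
wrist_force: [0.5, 0.3, -0.6]
gripper_width: 0.0636
```

Run:
```python
from h import *
from plant import imaging,readout
s=readout.observe(); p=s["tcp_pos"]; plan(s,.4653,.1062,.0571)
sh=p-[0,0,.0031]
cur=[circ(sh[0],sh[1],sh[2]+.008,.032),circ(sh[0],sh[1],sh[2]-.008,.032),circ(sh[0],sh[1],0,.0275)]
c,o=shot("pics/aa.png",cur,half=80,k=5,center=cur[1].mean(0))
```

```text
tcp [0.6116 0.2881 0.0812] yaw -65.44 x-axis [ 2.6e-03  8.0e-04 -1.0e+00] w 0.0636 F [ 0.5  0.3 -0.6] t 28.2 j [ 0.33  0.75  1.25 -0.    1.14  1.47]
then shift [0.0236 0.1046 0.2087] rows 6 each [0.0039 0.0174 0.0348]
```

View pics/aa.png

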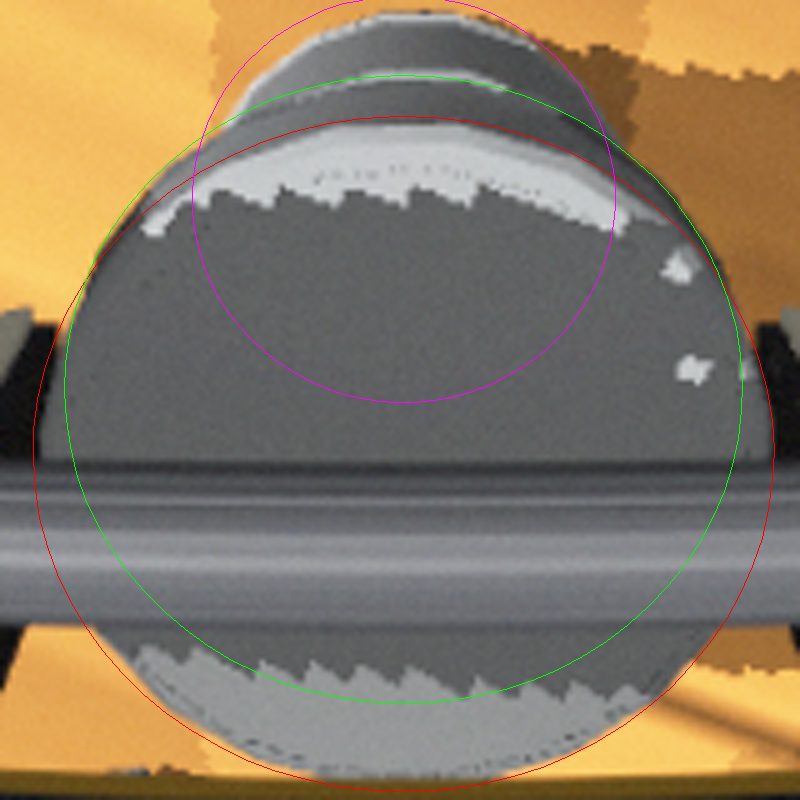

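Request:
{"fn": "step_arm", "kwargs": {"increments": [[0.004, 0.0006, 0.0005, 0, 0, 0], [0.004, 0, 0, 0, 0, 0], [0.004, 0, 0, 0, 0, 0], [0.002, 0, 0, 0, 0, 0], [0, 0, 0, 0, 0, 0]]}}

```text
time_s: 28.75
tcp_pos: [0.6103, 0.287, 0.0649]
tcp_rot: [1.983, 0.432, -1.986]
wrist_force: [0.7, -0.1, 0.0]
gripper_width: 0.0636
```

Request:
{"fn": "step_arm", "kwargs": {"increments": [[0, 0, 0, 0, 0, 0], [0, 0, 0, 0, 0, 0], [0.003, 0, 0, 0, 0, 0], [0.002, 0, 0, 0, 0, 0], [0, 0, 0, 0, 0, 0]]}}

```text
time_s: 29.25
tcp_pos: [0.6103, 0.287, 0.0601]
tcp_rot: [1.984, 0.432, -1.985]
wrist_force: [-0.1, -0.1, -0.9]
gripper_width: 0.0637
```

Request:
{"fn": "step_arm", "kwargs": {"increments": [[0.0015, 0, 0, 0, 0, 0], [0, 0, 0, 0, 0, 0], [0.001, 0, 0, 0, 0, 0], [0, 0, 0, 0, 0, 0]]}}

```text
time_s: 29.65
tcp_pos: [0.6105, 0.2871, 0.0579]
tcp_rot: [1.984, 0.432, -1.985]
wrist_force: [0.9, -1.0, -1.1]
gripper_width: 0.0636
```

Request:
{"fn": "step_arm", "kwargs": {"increments": [[0.0007, 0, 0, 0, 0, 0], [0, 0, 0, 0, 0, 0], [0, 0, 0, 0, 0, 0]]}}

```text
time_s: 29.95
tcp_pos: [0.6106, 0.2871, 0.0574]
tcp_rot: [1.984, 0.432, -1.984]
wrist_force: [-0.3, -0.1, -0.3]
gripper_width: 0.0636
```

Request:
{"fn": "step_arm", "kwargs": {"increments": [[0.0007, 0, 0, 0, 0, 0], [0, 0, 0, 0, 0, 0], [0, 0, 0, 0, 0, 0]]}}

```text
time_s: 30.25
tcp_pos: [0.6107, 0.2872, 0.057]
tcp_rot: [1.985, 0.432, -1.984]
wrist_force: [-0.5, -0.0, 2.0]
gripper_width: 0.0636
```

Request:
{"fn": "step_arm", "kwargs": {"increments": [[0, 0, 0, 0, 0, 0], [0, 0, 0, 0, 0, 0], [0, 0, 0, 0, 0, 0], [0, 0, 0, 0, 0, 0]], "claw": -0.75}}

```text
time_s: 30.65
tcp_pos: [0.6106, 0.2871, 0.0565]
tcp_rot: [1.984, 0.432, -1.985]
wrist_force: [0.0, -0.2, -0.2]
gripper_width: 0.0799
```

Request:
{"fn": "step_arm", "kwargs": {"increments": [[-0.02, 0, 0, 0, 0, 0], [-0.045, 0, 0, 0, 0, 0], [-0.045, 0, 0, 0, 0, 0], [-0.045, 0, 0, 0, 0, 0], [-0.024, 0, 0, 0, 0, 0]], "claw": -1}}

```text
time_s: 31.15
tcp_pos: [0.6116, 0.2875, 0.2406]
tcp_rot: [1.991, 0.433, -1.978]
wrist_force: [0.4, 1.0, 0.9]
gripper_width: 0.0918
```

Request:
{"fn": "step_arm", "kwargs": {"increments": [[0, 0, 0, 0, 0, 0], [0, 0, 0, 0, 0, 0]]}}

```text
time_s: 31.35
tcp_pos: [0.6105, 0.2871, 0.2356]
tcp_rot: [1.985, 0.432, -1.984]
wrist_force: [0.5, -0.4, -0.5]
gripper_width: 0.0919
```

Run:
```python
from h import *
from plant import imaging,readout
s=readout.observe(); plan(s,.505,-.311,.235)
cur=[circ(.6106,.2871,.062,.032),circ(.6106,.2871,.046,.032)]
c,o=shot("pics/ab.png",cur,half=50,k=7)
c,o=shot("pics/abs.png",cur,fish=False,half=40,k=9)
c=imaging.camera("wrist");cv2.imwrite("pics/abw.png",c["pixels"][:,:,::-1])
```

```text
tcp [0.6105 0.2871 0.2356] yaw -65.43 x-axis [ 3.e-04 -0.e+00 -1.e+00] w 0.0919 F [ 0.5 -0.4 -0.5] t 31.35 j [ 0.33  0.63  1.05 -0.    1.46  1.47]
then shift [0.0006 0.5001 0.3446] rows 16 each [0.     0.0313 0.0215]
```

View pics/ab.png

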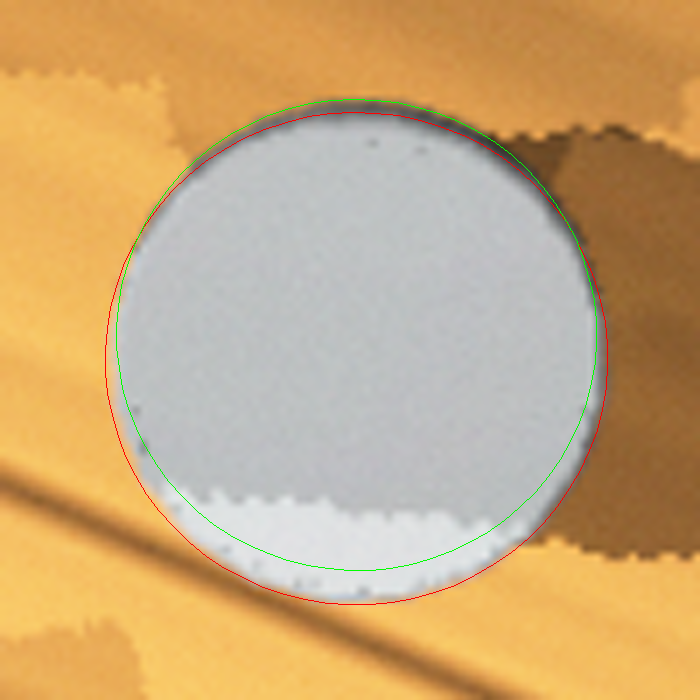

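View pics/abs.png

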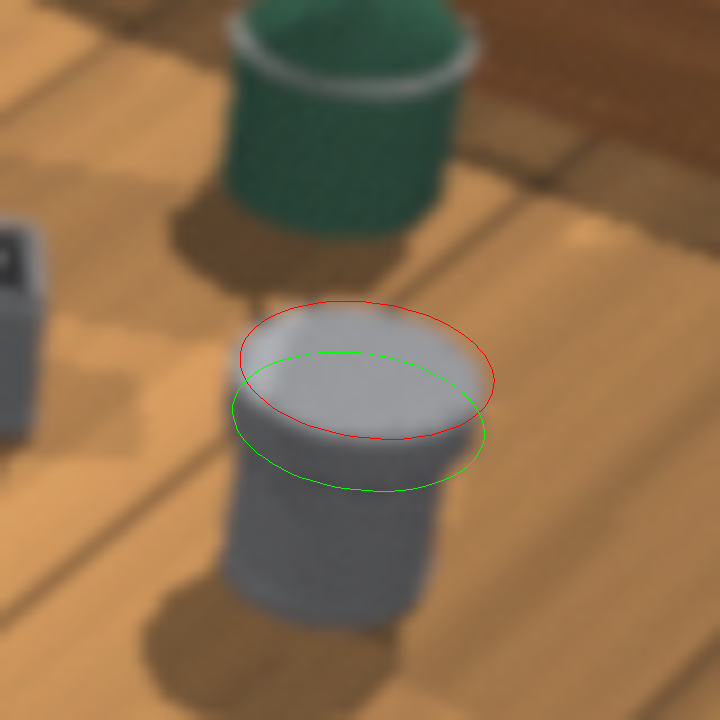

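View pics/abw.png

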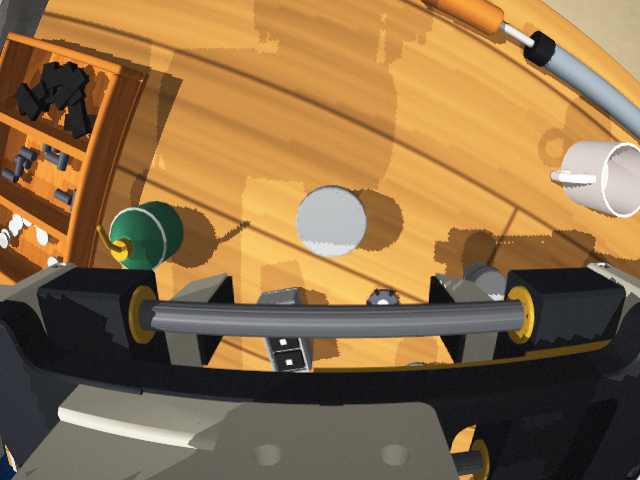

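Request:
{"fn": "step_arm", "kwargs": {"increments": [[0, 0.02, 0.0145, 0, 0, 0], [0, 0.036, 0.025, 0, 0, 0], [0, 0.036, 0.025, 0, 0, 0], [0, 0.036, 0.025, 0, 0, 0], [0, 0.036, 0.025, 0, 0, 0]]}}

```text
time_s: 32.0
tcp_pos: [0.5736, 0.0889, 0.2342]
tcp_rot: [1.982, 0.433, -1.987]
wrist_force: [0.4, 0.0, 0.4]
gripper_width: 0.0916
```

Request:
{"fn": "step_arm", "kwargs": {"increments": [[0, 0.036, 0.025, 0, 0, 0], [0, 0.036, 0.025, 0, 0, 0], [0, 0.036, 0.025, 0, 0, 0], [0, 0.036, 0.025, 0, 0, 0], [0, 0.036, 0.025, 0, 0, 0]]}}

```text
time_s: 32.5
tcp_pos: [0.5347, -0.1268, 0.2345]
tcp_rot: [1.983, 0.434, -1.987]
wrist_force: [-0.0, 0.6, -0.9]
gripper_width: 0.0918
```

Request:
{"fn": "step_arm", "kwargs": {"increments": [[0, 0.036, 0.025, 0, 0, 0], [0, 0.036, 0.025, 0, 0, 0], [0, 0.036, 0.025, 0, 0, 0], [0, 0.036, 0.025, 0, 0, 0], [0, 0.013, 0.005, 0, 0, 0]]}}

```text
time_s: 33.0
tcp_pos: [0.5038, -0.3154, 0.2341]
tcp_rot: [1.985, 0.429, -1.989]
wrist_force: [0.2, 0.2, 0.6]
gripper_width: 0.0917
```

Run:
```python
from h import *
from plant import imaging,readout
s=readout.observe(); plan(s,.505,-.311,.235,np.radians(-113.3))
```

```text
tcp [ 0.5038 -0.3154  0.2341] yaw -65.66 x-axis [-2.4e-03  4.0e-04 -1.0e+00] w 0.0917 F [0.2 0.2 0.6] t 33.0 j [-0.69  0.47  1.32 -0.    1.35  0.46]
turn first: total [8.315e-01 2.500e-03 4.000e-04] rows 6 each [1.386e-01 4.000e-04 1.000e-04]
then shift [-0.0009 -0.0045  0.0007] rows 1 each [-0.0009 -0.0045  0.0007]
```

Positive tool-x turn; rotate about 0.83 rad while setting the opening to ~66 mm.

Request:
{"fn": "step_arm", "kwargs": {"increments": [[0, 0, 0, 0.14, 0, 0], [0, 0, 0, 0.14, 0, 0], [0, 0, 0, 0.14, 0, 0], [0, 0, 0, 0.14, 0, 0], [0, 0, 0, 0.14, 0, 0]]}}

```text
time_s: 33.5
tcp_pos: [0.5055, -0.3109, 0.2345]
tcp_rot: [-2.071, 0.287, 2.075]
wrist_force: [0.1, 0.2, 0.6]
gripper_width: 0.0919
```

Request:
{"fn": "step_arm", "kwargs": {"increments": [[0, -0.003, 0, 0.132, 0, 0], [0, 0, 0, 0, 0, 0], [0, 0, 0, 0, 0, 0], [0, 0, 0, 0, 0, 0], [0, 0, 0, 0, 0, 0]]}}

```text
time_s: 34.0
tcp_pos: [0.5064, -0.3088, 0.2356]
tcp_rot: [-2.0, 0.407, 2.001]
wrist_force: [1.0, -0.7, -0.3]
gripper_width: 0.0921
```

Run:
```python
from h import *
from plant import imaging,readout
s=readout.observe(); plan(s,.505,-.311,.235)
th=np.radians(-23.3)
cur=[rect(.505,-.311,.019,.096,.052,th)]
c,o=shot("pics/ac.png",cur,half=60,k=7); print(o)
```

```text
tcp [ 0.5064 -0.3088  0.2356] yaw -113.01 x-axis [-2.e-04  1.e-04 -1.e+00] w 0.0921 F [ 1.  -0.7 -0.3] t 34.0 j [-0.68  0.47  1.33 -0.    1.35  1.3 ]
then shift [0.0006 0.0026 0.0004] rows 1 each [0.0006 0.0026 0.0004]
(np.int64(268), np.int64(145))
```

View pics/ac.png

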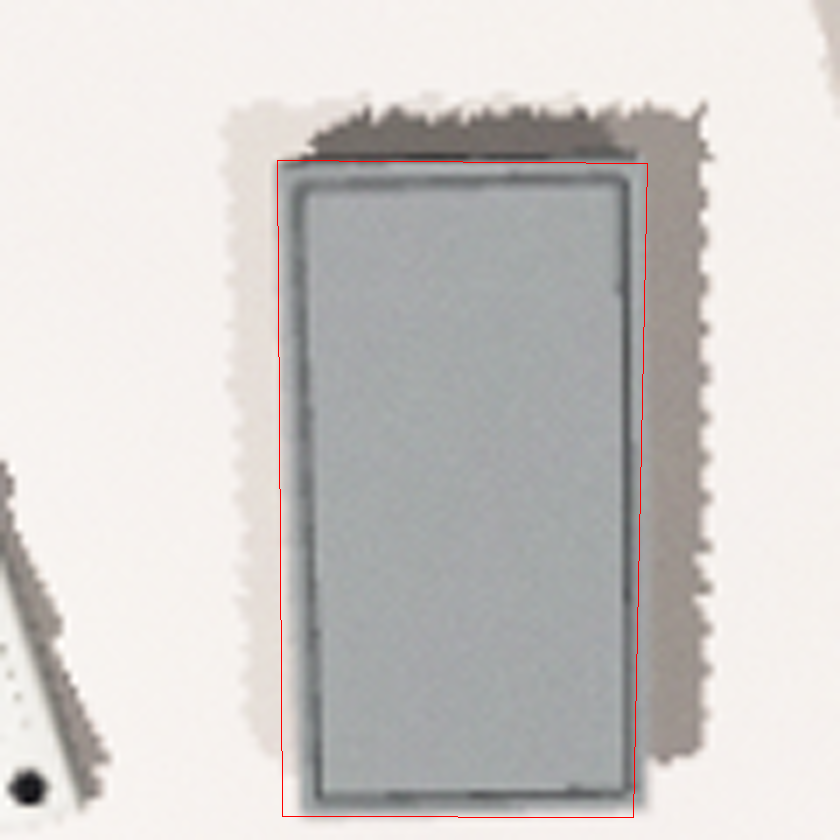

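Request:
{"fn": "step_arm", "kwargs": {"increments": [[0.035, 0.0026, 0, -0.0175, 0, 0], [0.045, 0, 0, 0, 0, 0], [0.045, 0, 0, 0, 0, 0], [0.04, 0, 0, 0, 0, 0], [0.02, 0, 0, 0, 0, 0]], "claw": -0.5}}

```text
time_s: 34.55
tcp_pos: [0.5037, -0.31, 0.047]
tcp_rot: [-2.005, 0.389, 2.014]
wrist_force: [-0.0, -0.2, 0.3]
gripper_width: 0.0694
```

Request:
{"fn": "step_arm", "kwargs": {"increments": [[0.01, 0, 0, 0, 0, 0], [0, 0, 0, 0, 0, 0], [0, 0, 0, 0, 0, 0], [0, 0, 0, 0, 0, 0], [0, 0, 0, 0, 0, 0]]}}

```text
time_s: 35.05
tcp_pos: [0.506, -0.3118, 0.0422]
tcp_rot: [-2.013, 0.394, 2.008]
wrist_force: [0.0, -0.8, -0.8]
gripper_width: 0.0688
```

Run:
```python
from h import *
from plant import imaging,readout
s=readout.observe(); plan(s,.505,-.311,.014)
c=imaging.camera("wrist"); crop(c["pixels"],160,100,500,360,2.3,"pics/ad.png")
c=imaging.camera("side"); crop(c["pixels"],300,240,500,380,4,"pics/ads.png")
```

```text
tcp [ 0.506  -0.3118  0.0422] yaw -112.09 x-axis [ 0.002  -0.0017 -1.    ] w 0.0688 F [ 0.  -0.8 -0.8] t 35.05 j [-0.68  0.67  1.55 -0.    0.92  1.28]
then shift [ 0.0281 -0.0003  0.0013] rows 1 each [ 0.0281 -0.0003  0.0013]
```

View pics/ad.png

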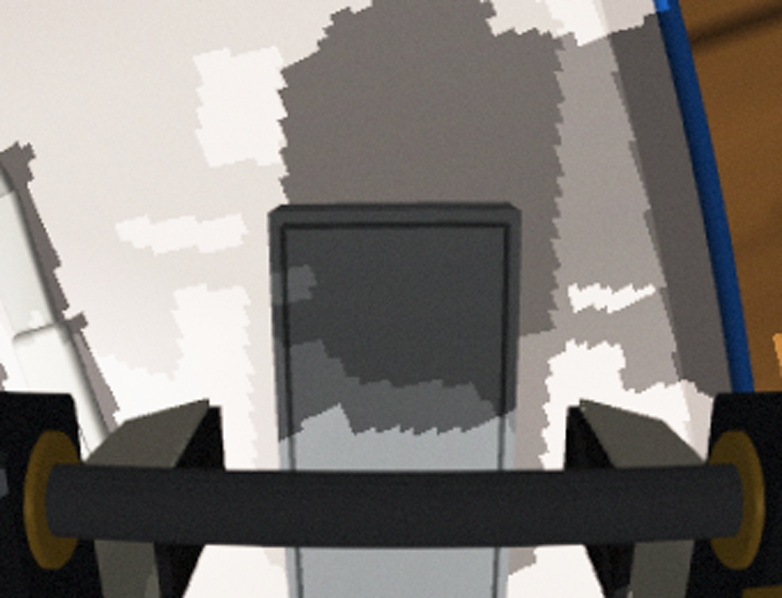

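View pics/ads.png

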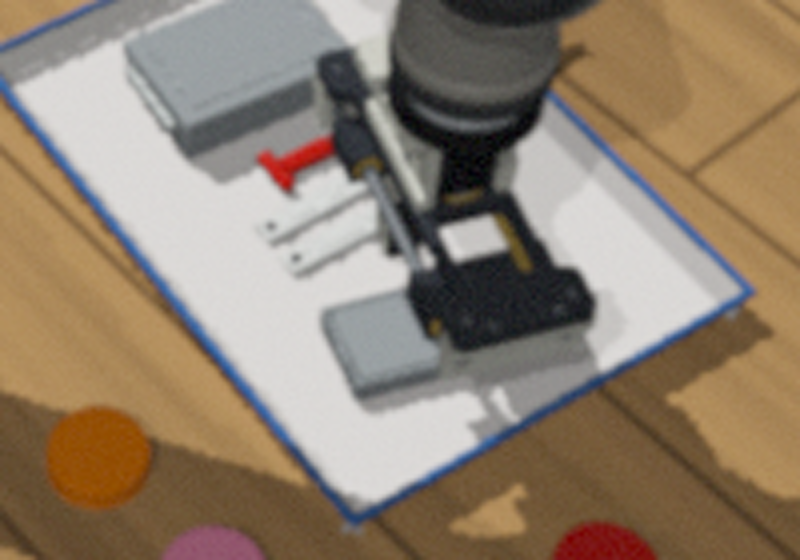

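Request:
{"fn": "step_arm", "kwargs": {"increments": [[0.012, 0, 0.001, 0, 0, 0], [0.008, 0, 0, 0, 0, 0], [0.005, 0, 0, 0, 0, 0], [0, 0, 0, 0, 0, 0], [0, 0, 0, 0, 0, 0]]}}

```text
time_s: 35.65
tcp_pos: [0.5044, -0.3108, 0.0154]
tcp_rot: [-2.01, 0.392, 2.01]
wrist_force: [0.5, -0.1, 0.4]
gripper_width: 0.0691
```

Request:
{"fn": "step_arm", "kwargs": {"increments": [[0, 0, 0, 0, 0, 0], [0, 0, 0, 0, 0, 0]]}}

```text
time_s: 35.85
tcp_pos: [0.5046, -0.311, 0.016]
tcp_rot: [-2.011, 0.393, 2.01]
wrist_force: [-0.1, -0.1, 0.1]
gripper_width: 0.0688
```

Request:
{"fn": "step_arm", "kwargs": {"increments": [[0.0018, 0, 0, 0, 0, 0], [0, 0, 0, 0, 0, 0], [0, 0, 0, 0, 0, 0]]}}

```text
time_s: 36.15
tcp_pos: [0.5044, -0.3108, 0.0139]
tcp_rot: [-2.01, 0.393, 2.01]
wrist_force: [0.1, 0.7, 0.4]
gripper_width: 0.0688
```

Request:
{"fn": "step_arm", "kwargs": {"increments": [[0, 0, 0, 0, 0, 0], [0, 0, 0, 0, 0, 0], [0, 0, 0, 0, 0, 0], [0, 0, 0, 0, 0, 0], [0, 0, 0, 0, 0, 0]], "claw": 1}}

```text
time_s: 36.65
tcp_pos: [0.5045, -0.3109, 0.0139]
tcp_rot: [-2.01, 0.393, 2.01]
wrist_force: [-0.1, -0.5, -0.1]
gripper_width: 0.0516
```

Request:
{"fn": "step_arm", "kwargs": {"increments": [[-0.01, 0, 0, 0, 0, 0], [-0.04, 0, 0, 0, 0, 0], [-0.045, 0, 0, 0, 0, 0], [-0.045, 0, 0, 0, 0, 0], [-0.045, 0, 0, 0, 0, 0]]}}

```text
time_s: 37.15
tcp_pos: [0.5042, -0.3106, 0.2016]
tcp_rot: [-2.011, 0.393, 2.01]
wrist_force: [1.1, -0.4, -0.9]
gripper_width: 0.0518
```

Request:
{"fn": "step_arm", "kwargs": {"increments": [[-0.035, 0, 0, 0, 0, 0], [0, 0, 0, -0.14, 0, 0], [0, 0, 0, -0.14, 0, 0]]}}

```text
time_s: 37.45
tcp_pos: [0.5048, -0.311, 0.2365]
tcp_rot: [-2.175, 0.111, 2.168]
wrist_force: [-0.0, 0.6, -1.4]
gripper_width: 0.0515
```

Run:
```python
from h import *
from plant import imaging,readout
s=readout.observe(); plan(s,.47,.279,.235,np.radians(-53.5))
c=imaging.camera("scene"); crop(c["pixels"],100,130,300,390,2.2,"pics/ae.png")
```

```text
tcp [ 0.5048 -0.311   0.2365] yaw -95.73 x-axis [ 0.003  -0.0024 -1.    ] w 0.0515 F [-0.   0.6 -1.4] t 37.45 j [-0.68  0.46  1.33 -0.    1.34  0.99]
turn first: total [-0.7371 -0.0023 -0.0032] rows 6 each [-0.1228 -0.0004 -0.0005]
then shift [ 0.0015 -0.495  -0.323 ] rows 15 each [ 0.0001 -0.033  -0.0215]
```

View pics/ae.png

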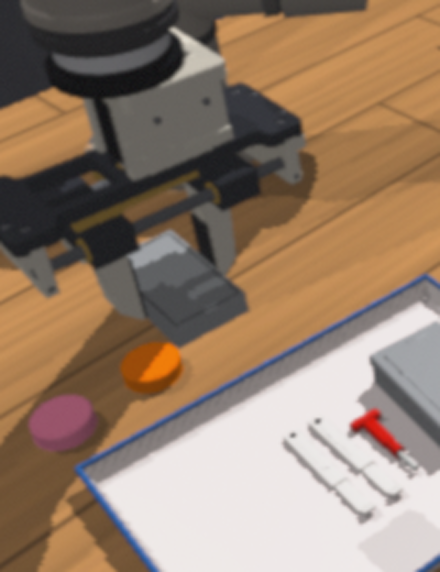

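Request:
{"fn": "step_arm", "kwargs": {"increments": [[0, 0, 0, -0.14, 0, 0], [0, 0, 0, -0.14, 0, 0], [0, 0, 0, -0.14, 0, 0], [0, 0, 0, -0.14, 0, 0], [0, 0, 0, -0.14, 0, 0]]}}

```text
time_s: 38.0
tcp_pos: [0.5043, -0.3107, 0.2343]
tcp_rot: [1.881, 0.579, -1.881]
wrist_force: [0.0, -0.3, 0.3]
gripper_width: 0.0518
```

Run:
```python
from h import *
from plant import imaging,readout
s=readout.observe(); plan(s,.47,.279,.235,np.radians(-53.5))
```

```text
tcp [ 0.5043 -0.3107  0.2343] yaw -55.79 x-axis [-1.e-04 -0.e+00 -1.e+00] w 0.0518 F [ 0.  -0.3  0.3] t 38.0 j [-0.68  0.47  1.33 -0.    1.34  0.29]
turn first: total [-0.0399  0.0001  0.    ] rows 1 each [-0.0399  0.0001  0.    ]
then shift [-0.0007 -0.4944 -0.3232] rows 15 each [-0.     -0.033  -0.0215]
```

Request:
{"fn": "step_arm", "kwargs": {"increments": [[0, 0, 0, -0.04, 0, 0], [0, -0.018, -0.012, 0, 0, 0], [0, -0.035, -0.023, 0, 0, 0], [0, -0.035, -0.023, 0, 0, 0], [0, -0.035, -0.023, 0, 0, 0]]}}

```text
time_s: 38.5
tcp_pos: [0.4963, -0.1624, 0.2342]
tcp_rot: [1.86, 0.607, -1.86]
wrist_force: [0.2, 0.8, 0.2]
gripper_width: 0.0519
```

Request:
{"fn": "step_arm", "kwargs": {"increments": [[0, -0.035, -0.023, 0, 0, 0], [0, -0.035, -0.023, 0, 0, 0], [0, -0.035, -0.023, 0, 0, 0], [0, -0.035, -0.023, 0, 0, 0], [0, -0.035, -0.023, 0, 0, 0]]}}

```text
time_s: 39.0
tcp_pos: [0.4852, 0.047, 0.2344]
tcp_rot: [1.86, 0.607, -1.859]
wrist_force: [0.5, 0.3, -0.3]
gripper_width: 0.0523
```

Request:
{"fn": "step_arm", "kwargs": {"increments": [[0, -0.035, -0.023, 0, 0, 0], [0, -0.035, -0.023, 0, 0, 0], [0, -0.035, -0.023, 0, 0, 0], [0, -0.035, -0.023, 0, 0, 0], [0, -0.035, -0.022, 0, 0, 0]]}}

```text
time_s: 39.5
tcp_pos: [0.4734, 0.2556, 0.2344]
tcp_rot: [1.86, 0.607, -1.859]
wrist_force: [0.5, 0.4, 0.1]
gripper_width: 0.0517
```

Request:
{"fn": "step_arm", "kwargs": {"increments": [[0, -0.021, -0.013, 0, 0, 0], [0, 0, 0, 0, 0, 0], [0, 0, 0, 0, 0, 0], [0, 0, 0, 0, 0, 0], [0, 0, 0, 0, 0, 0]]}}

```text
time_s: 40.0
tcp_pos: [0.4721, 0.2773, 0.234]
tcp_rot: [1.859, 0.608, -1.859]
wrist_force: [-0.3, 0.3, -0.8]
gripper_width: 0.0516
```

Run:
```python
from h import *
from plant import imaging,readout
s=readout.observe(); plan(s,.47,.279,.235)
c=imaging.camera("wrist");cv2.imwrite("pics/afw.png",c["pixels"][:,:,::-1])
cur=[rect(.47,.279,.046,.086,.043,np.radians(36.5))]
c,o=shot("pics/af.png",cur,half=60,k=7); print(o)
```

```text
tcp [0.4721 0.2773 0.234 ] yaw -53.78 x-axis [ 1.e-04 -3.e-04 -1.e+00] w 0.0516 F [-0.3  0.3 -0.8] t 40.0 j [ 0.39  0.38  1.46 -0.    1.3   1.33]
then shift [-0.001  -0.0026  0.0007] rows 1 each [-0.001  -0.0026  0.0007]
(np.int64(262), np.int64(151))
```

View pics/af.png

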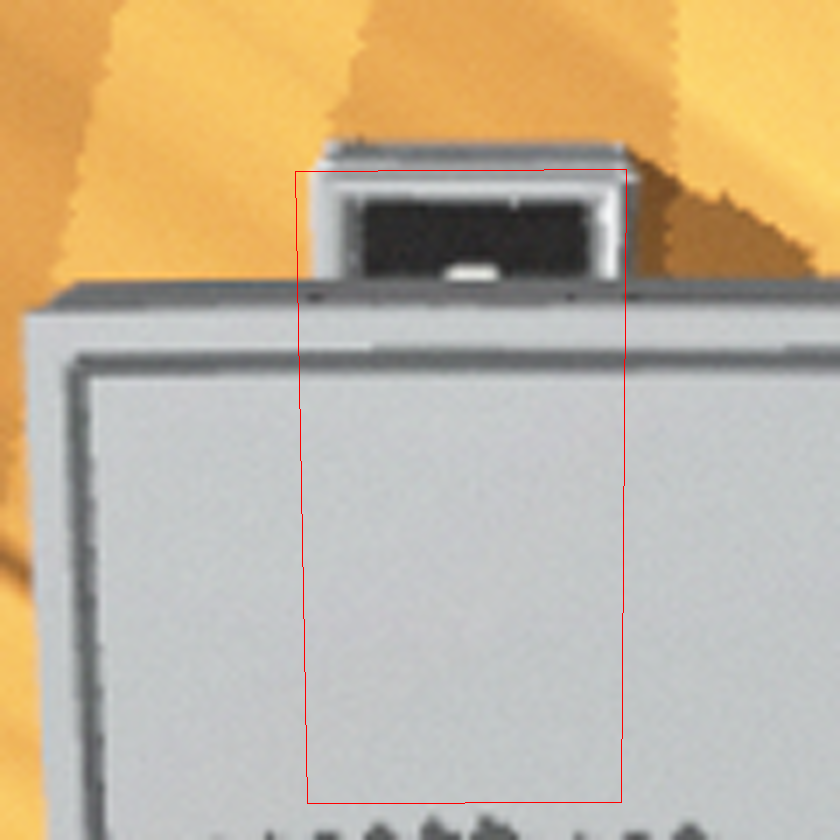

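View pics/afw.png

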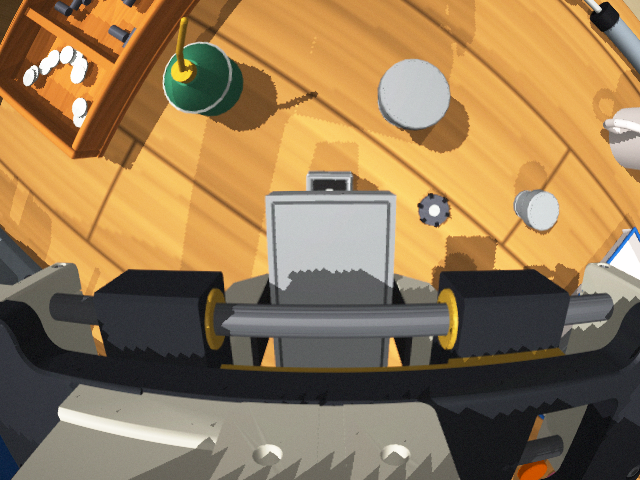

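Request:
{"fn": "step_arm", "kwargs": {"increments": [[0, 0, 0.03, 0, 0, 0], [0, 0, 0.035, 0, 0, 0], [0, 0, 0.015, 0, 0, 0], [0, 0, 0, 0, 0, 0], [0, 0, 0, 0, 0, 0]]}}

```text
time_s: 40.6
tcp_pos: [0.4082, 0.231, 0.2344]
tcp_rot: [1.86, 0.609, -1.857]
wrist_force: [0.7, -0.2, -0.0]
gripper_width: 0.0517
```

Request:
{"fn": "step_arm", "kwargs": {"increments": [[0, 0, 0, 0, 0, 0], [0, 0, 0, 0, 0, 0], [0, 0, 0, 0, 0, 0]]}}

```text
time_s: 40.9
tcp_pos: [0.4078, 0.2313, 0.2336]
tcp_rot: [1.857, 0.61, -1.858]
wrist_force: [-0.2, -0.1, -0.8]
gripper_width: 0.0515
```

Run:
```python
from h import *
from plant import imaging,readout
s=readout.observe(); plan(s,.47,.279,.235)
cur=[rect(.47,.279,.046,.086,.043,np.radians(36.5))]
c,o=shot("pics/ag.png",cur,half=60,k=7); print(o)
```

```text
tcp [0.4078 0.2313 0.2336] yaw -53.65 x-axis [-3.e-04 -2.e-04 -1.e+00] w 0.0515 F [-0.2 -0.1 -0.8] t 40.9 j [ 0.35  0.24  1.67 -0.    1.23  1.29]
then shift [-0.0014 -0.0016 -0.0783] rows 2 each [-0.0007 -0.0008 -0.0392]
(np.int64(263), np.int64(65))
```

View pics/ag.png

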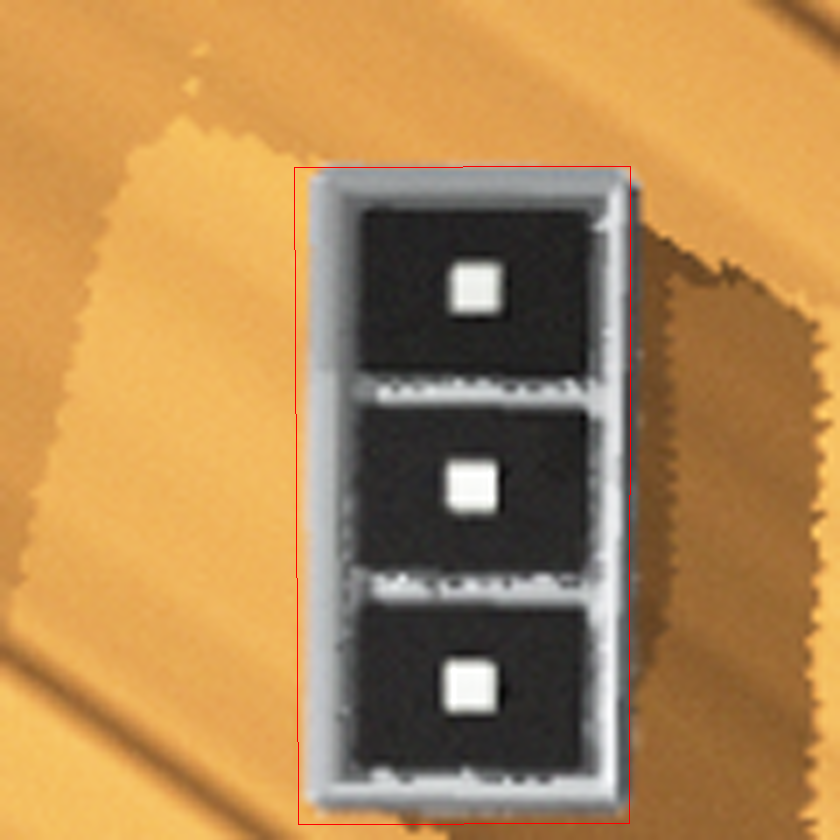

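Request:
{"fn": "step_arm", "kwargs": {"increments": [[0, -0.0017, -0.02, 0.008, 0, 0], [0, 0, -0.035, 0, 0, 0], [0, 0, -0.0236, 0, 0, 0], [0, 0, 0, 0, 0, 0], [0, 0, 0, 0, 0, 0]]}}

```text
time_s: 41.45
tcp_pos: [0.4697, 0.2786, 0.2332]
tcp_rot: [1.861, 0.603, -1.864]
wrist_force: [-0.2, -1.1, -0.6]
gripper_width: 0.0516
```

Request:
{"fn": "step_arm", "kwargs": {"increments": [[0.03, 0, 0, 0, 0, 0], [0.04, 0, 0, 0, 0, 0], [0.04, 0, 0, 0, 0, 0], [0.03, 0, 0, 0, 0, 0], [0.015, 0, 0, 0, 0, 0]]}}

```text
time_s: 41.95
tcp_pos: [0.4677, 0.2774, 0.0764]
tcp_rot: [1.858, 0.602, -1.867]
wrist_force: [-0.3, -0.5, -0.7]
gripper_width: 0.0517
```

Request:
{"fn": "step_arm", "kwargs": {"increments": [[0.01, 0, 0, 0, 0, 0], [0, 0, 0, 0, 0, 0], [0, 0, 0, 0, 0, 0], [0, 0, 0, 0, 0, 0], [0, 0, 0, 0, 0, 0]]}}

```text
time_s: 42.45
tcp_pos: [0.4705, 0.2788, 0.0699]
tcp_rot: [1.865, 0.603, -1.861]
wrist_force: [0.0, -0.2, -0.9]
gripper_width: 0.0516
```

Run:
```python
from h import *
from plant import imaging,readout
s=readout.observe(); p=s["tcp_pos"]; plan(s,p[0],p[1],.0429)
M=R.from_rotvec(s["tcp_rot"]).as_matrix(); yaw=np.arctan2(M[1,1],M[0,1]); th=yaw+np.pi/2
q=p-.0009*M[:,2]-[0,0,.0029]
t=np.array([.47,.279])+(.001-.0011)*M[:2,1]-.0012*M[:2,2]; print("tin",t,"lid",q)
cur=[rect(q[0],q[1],q[2]+.008,.096,.052,th),rect(q[0],q[1],q[2]-.008,.096,.052,th),rect(q[0],q[1],0,.086,.043,th),rect(q[0],q[1],.046,.086,.043,th)]
far=q-.048*M[:,2]
c,o=shot("pics/ah.png",cur,half=60,k=6,center=far)
c=imaging.camera("side"); crop(c["pixels"],170,120,330,260,5,"pics/ahs.png")
c=imaging.camera("scene"); crop(c["pixels"],330,140,470,260,5,"pics/ahc.png")
```

```text
tcp [0.4705 0.2788 0.0699] yaw -54.11 x-axis [ 1.8e-03  6.0e-04 -1.0e+00] w 0.0516 F [ 0.  -0.2 -0.9] t 42.45 j [ 0.39  0.56  1.67 -0.    0.9   1.34]
then shift [ 0.027 -0.     0.   ] rows 1 each [ 0.027 -0.     0.   ]
tin [0.4709136  0.27978443] lid [0.47124183 0.27936321 0.0670152 ]
```

View pics/ah.png

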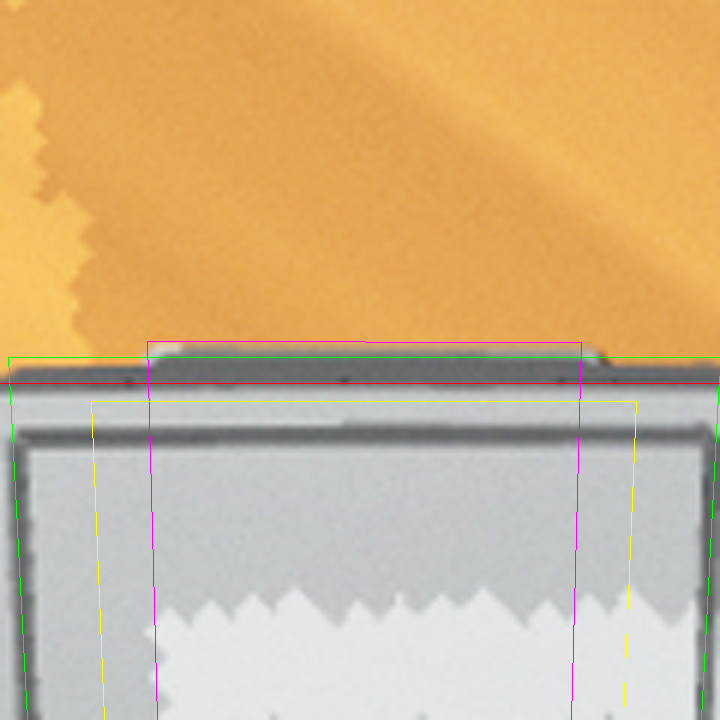

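View pics/ahs.png

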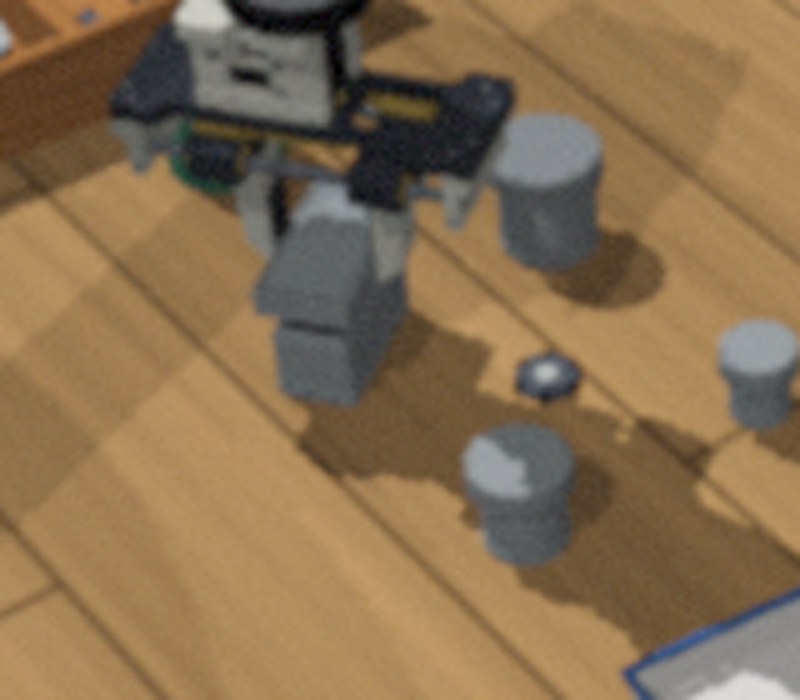

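View pics/ahc.png

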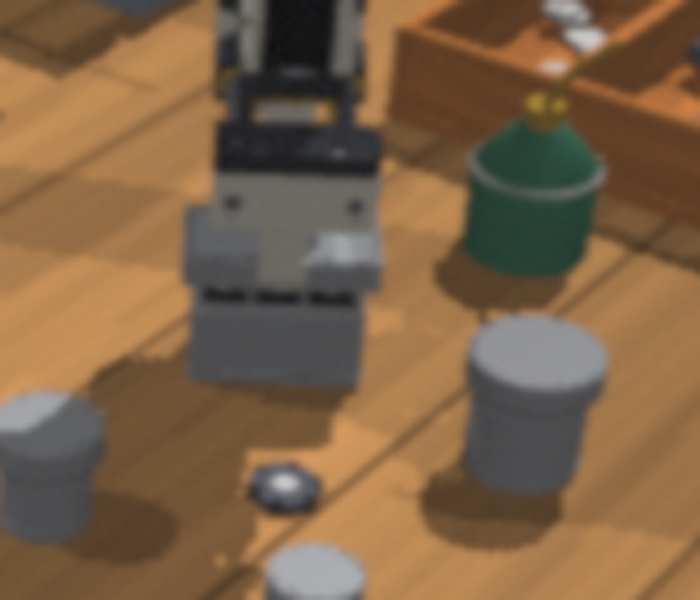

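Request:
{"fn": "step_arm", "kwargs": {"increments": [[0.004, 0.0009, -0.0003, 0, 0, 0], [0.004, 0, 0, 0, 0, 0], [0.002, 0, 0, 0, 0, 0], [0, 0, 0, 0, 0, 0], [0, 0, 0, 0, 0, 0]]}}

```text
time_s: 43.1
tcp_pos: [0.4707, 0.2781, 0.0587]
tcp_rot: [1.862, 0.603, -1.863]
wrist_force: [-0.4, -0.2, -1.4]
gripper_width: 0.0518
```

Run:
```python
from h import *
from plant import imaging,readout
s=readout.observe(); p=s["tcp_pos"]; plan(s,.4709,.2798,.0429)
c=imaging.camera("side"); crop(c["pixels"],200,140,290,220,8,"pics/ais.png")
c=imaging.camera("scene"); crop(c["pixels"],350,170,420,230,10,"pics/aic.png")
```

```text
tcp [0.4707 0.2781 0.0587] yaw -54.11 x-axis [-3.e-04 -2.e-04 -1.e+00] w 0.0518 F [-0.4 -0.2 -1.4] t 43.1 j [ 0.39  0.58  1.68 -0.    0.88  1.34]
then shift [ 0.0158 -0.0013 -0.0011] rows 1 each [ 0.0158 -0.0013 -0.0011]
```

View pics/ais.png

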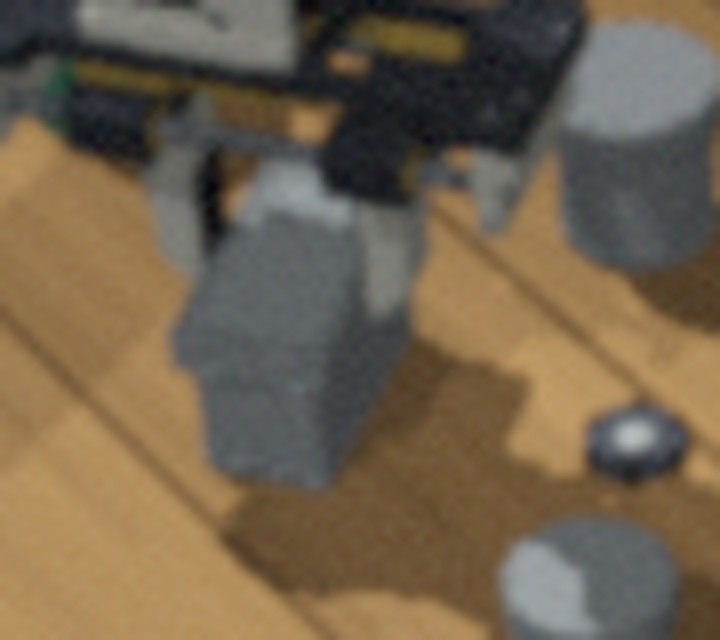

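View pics/aic.png

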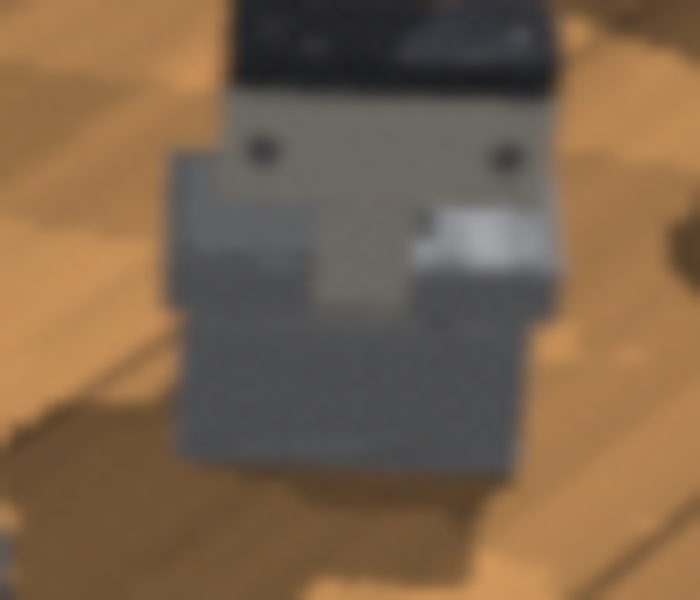

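Request:
{"fn": "step_arm", "kwargs": {"increments": [[0.002, 0.0006, 0.0008, 0, 0, 0], [0.002, 0, 0, 0, 0, 0], [0, 0, 0, 0, 0, 0], [0, 0, 0, 0, 0, 0]]}}

```text
time_s: 43.6
tcp_pos: [0.4705, 0.2771, 0.0548]
tcp_rot: [1.862, 0.603, -1.863]
wrist_force: [-0.9, 0.0, -0.3]
gripper_width: 0.0522
```

Request:
{"fn": "step_arm", "kwargs": {"increments": [[0.002, 0, 0, 0, 0, 0], [0.002, 0, 0, 0, 0, 0], [0, 0, 0, 0, 0, 0], [0, 0, 0, 0, 0, 0]]}}

```text
time_s: 44.0
tcp_pos: [0.4704, 0.2771, 0.0508]
tcp_rot: [1.862, 0.603, -1.863]
wrist_force: [0.0, 0.3, -0.2]
gripper_width: 0.0518
```

Run:
```python
from h import *
from plant import imaging,readout
s=readout.observe(); p=s["tcp_pos"]; plan(s,.4709,.2798,.0429)
c=imaging.camera("side"); crop(c["pixels"],200,140,290,220,8,"pics/ajs.png")
c=imaging.camera("scene"); crop(c["pixels"],350,170,420,230,10,"pics/ajc.png")
```

```text
tcp [0.4704 0.2771 0.0508] yaw -54.11 x-axis [-1.e-04 -1.e-04 -1.e+00] w 0.0518 F [ 0.   0.3 -0.2] t 44.0 j [ 0.39  0.59  1.69 -0.    0.86  1.34]
then shift [ 0.0079 -0.0019 -0.0019] rows 1 each [ 0.0079 -0.0019 -0.0019]
```

View pics/ajs.png

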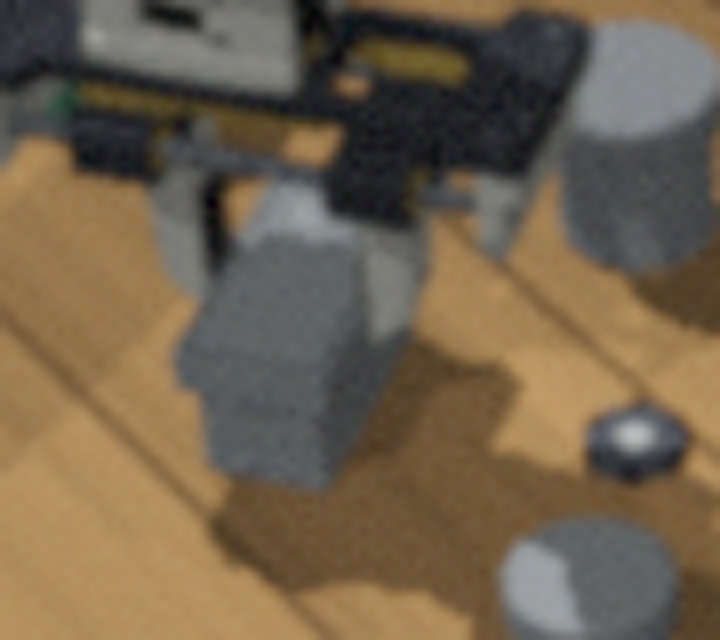

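View pics/ajc.png

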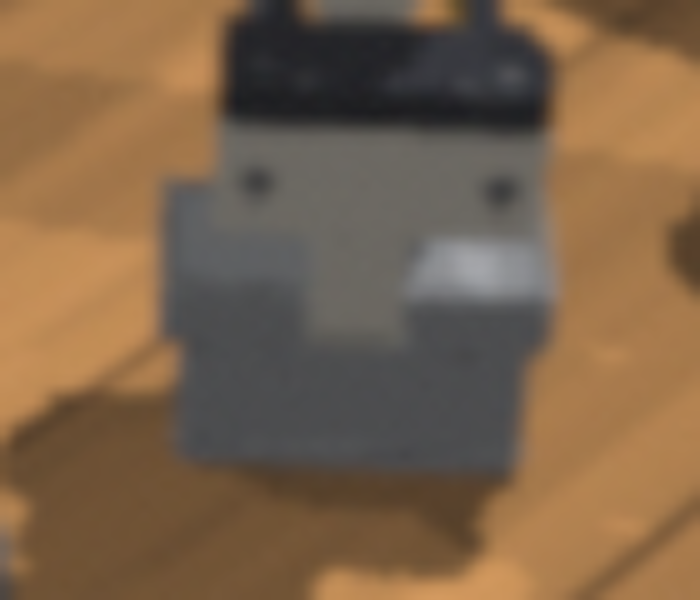

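Request:
{"fn": "step_arm", "kwargs": {"increments": [[0.002, 0, 0, 0, 0, 0], [0.002, 0, 0, 0, 0, 0], [0.0015, 0, 0, 0, 0, 0], [0, 0, 0, 0, 0, 0], [0, 0, 0, 0, 0, 0]]}}

```text
time_s: 44.6
tcp_pos: [0.4705, 0.2771, 0.0453]
tcp_rot: [1.863, 0.603, -1.863]
wrist_force: [0.5, -0.4, -0.6]
gripper_width: 0.052
```

Request:
{"fn": "step_arm", "kwargs": {"increments": [[0.001, 0, 0, 0, 0, 0], [0, 0, 0, 0, 0, 0], [0.0006, 0, 0, 0, 0, 0], [0, 0, 0, 0, 0, 0]]}}

```text
time_s: 45.0
tcp_pos: [0.4705, 0.2771, 0.0437]
tcp_rot: [1.863, 0.603, -1.863]
wrist_force: [0.1, -0.9, -0.6]
gripper_width: 0.0516
```

Request:
{"fn": "step_arm", "kwargs": {"increments": [[0.0007, 0, 0, 0, 0, 0], [0, 0, 0, 0, 0, 0], [0, 0, 0, 0, 0, 0]]}}

```text
time_s: 45.3
tcp_pos: [0.4705, 0.2771, 0.0431]
tcp_rot: [1.863, 0.603, -1.863]
wrist_force: [-0.5, -0.0, 0.4]
gripper_width: 0.0517
```

Request:
{"fn": "step_arm", "kwargs": {"increments": [[0.0006, 0, 0, 0, 0, 0], [0, 0, 0, 0, 0, 0], [0, 0, 0, 0, 0, 0]]}}

```text
time_s: 45.6
tcp_pos: [0.4705, 0.2771, 0.0429]
tcp_rot: [1.863, 0.603, -1.862]
wrist_force: [-1.1, -0.4, 4.9]
gripper_width: 0.0519
```

Contact on the rim (~5 N). Release and rise.

Request:
{"fn": "step_arm", "kwargs": {"increments": [[0, 0, 0, 0, 0, 0], [0, 0, 0, 0, 0, 0], [0, 0, 0, 0, 0, 0], [0, 0, 0, 0, 0, 0]], "claw": -0.6}}

```text
time_s: 46.0
tcp_pos: [0.4705, 0.2771, 0.0423]
tcp_rot: [1.862, 0.603, -1.863]
wrist_force: [1.0, -0.1, -0.0]
gripper_width: 0.0731
```

Request:
{"fn": "step_arm", "kwargs": {"increments": [[-0.02, 0, 0, 0, 0, 0], [-0.045, 0, 0, 0, 0, 0], [-0.045, 0, 0, 0, 0, 0], [-0.045, 0, 0, 0, 0, 0], [-0.035, 0, 0, 0, 0, 0]]}}

```text
time_s: 46.5
tcp_pos: [0.4708, 0.2773, 0.2354]
tcp_rot: [1.865, 0.603, -1.86]
wrist_force: [-0.2, 0.4, 0.7]
gripper_width: 0.0736
```

Request:
{"fn": "step_arm", "kwargs": {"increments": [[-0.02, 0, 0.03, 0, 0, 0], [0, 0, 0.04, 0, 0, 0], [0, 0, 0.01, 0, 0, 0], [0, 0, 0, 0, 0, 0], [0, 0, 0, 0, 0, 0]], "claw": -1}}

```text
time_s: 47.0
tcp_pos: [0.4065, 0.2306, 0.2525]
tcp_rot: [1.864, 0.603, -1.862]
wrist_force: [0.2, 0.2, -0.6]
gripper_width: 0.0921
```

Run:
```python
from h import *
from plant import imaging,readout
s=readout.observe(); plan(s,.4709,.2798,.0429)
c=imaging.camera("wrist"); cv2.imwrite("pics/akw.png",c["pixels"][:,:,::-1])
c=imaging.camera("side"); crop(c["pixels"],180,120,340,240,5,"pics/aks.png")
c=imaging.camera("scene"); crop(c["pixels"],320,150,460,270,5,"pics/akc.png"); cv2.imwrite("pics/akf.png",c["pixels"][:,:,::-1])
```

```text
tcp [0.4065 0.2306 0.2525] yaw -54.13 x-axis [ 9.e-04  4.e-04 -1.e+00] w 0.0921 F [ 0.2  0.2 -0.6] t 47.0 j [0.35 0.22 1.64 0.   1.28 1.3 ]
then shift [ 0.2097 -0.0022 -0.0808] rows 6 each [ 0.035  -0.0004 -0.0135]
```

View pics/akw.png

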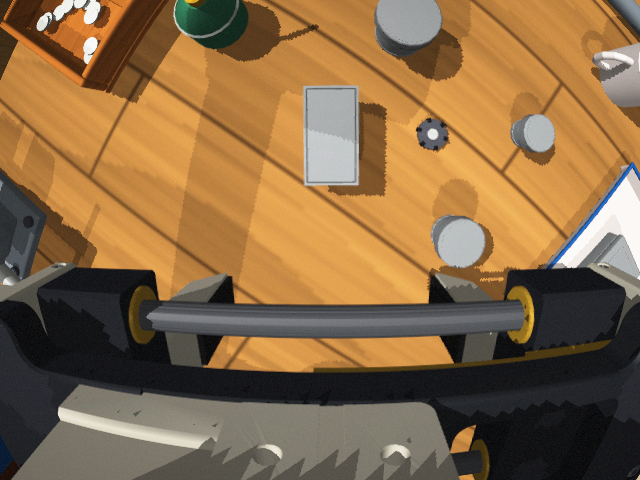

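View pics/aks.png

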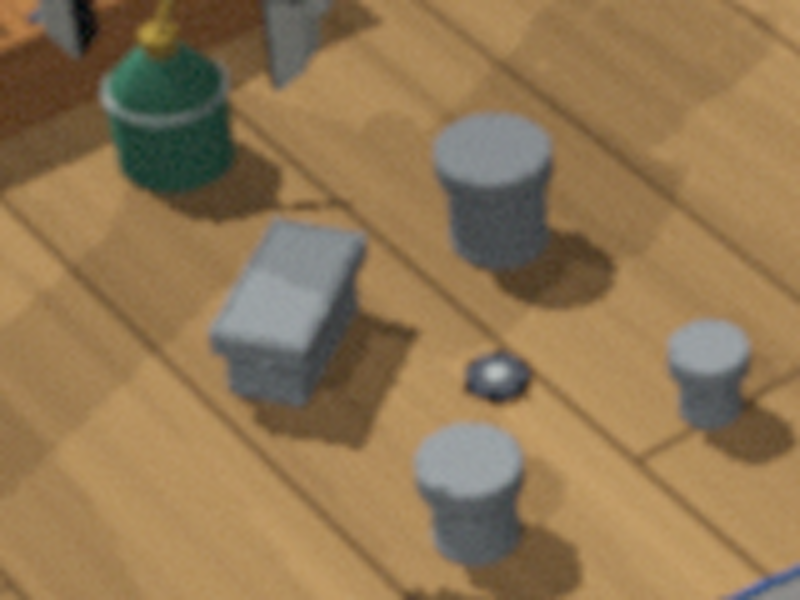

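View pics/akc.png

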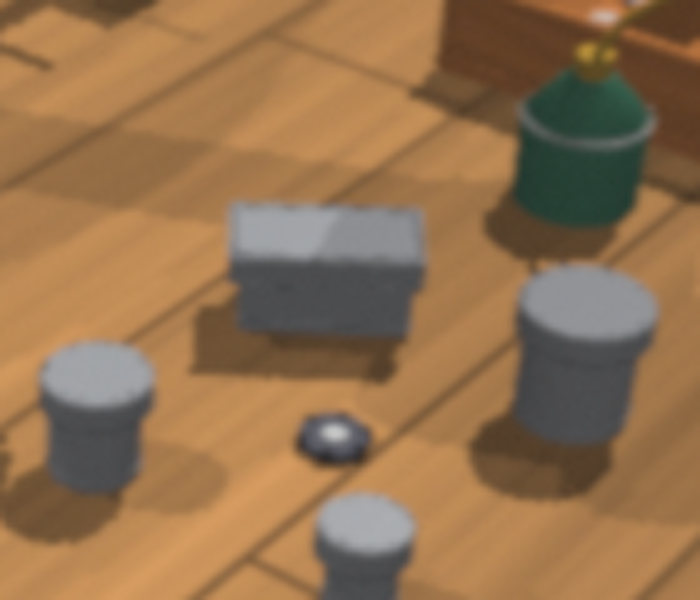

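View pics/akf.png

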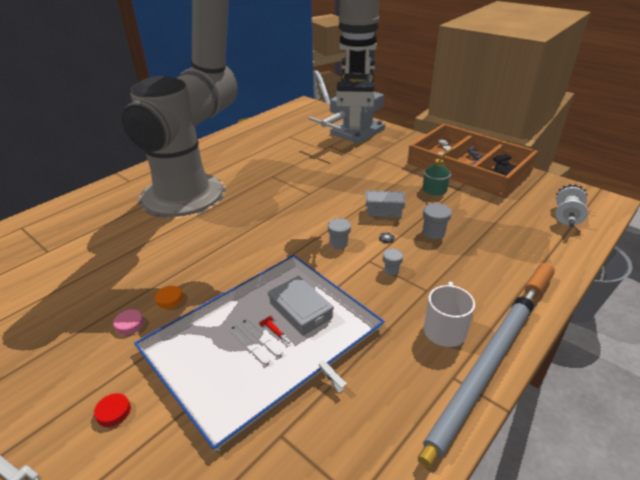

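Run:
```python
from plant import r,readout
print(readout.observe()["time_s"]); print(r.sign_off())
```

```text
47.15
the job is handed in; nothing more can be done
None
```

All four tins are closed with their own lids, in pile order: small, medium, large, oblong. I handed the job in at 47 s.

- **Seating:** each lid went down without side force until it met the rim at the expected height, with a contact force of about 2 to 5 N. I then released it and withdrew straight up.
- **Last pictures (scene, side and wrist cameras):** all four lids look level and seated. By eye, the tins, the oil can and the closed tin stand where they were. The orange, pink and red look-alikes were not touched. I made no numeric before-and-after comparison of the positions.
- **Checks that disagreed:**
  - The scene camera put things about 3 to 6 mm off from the wrist camera, so I placed the lids by the wrist camera.
  - For the oblong lid, the wrist camera and the scene and side views differed by 1 to 2 mm. I went with the scene and side views and it went on freely.
- **Medium tin:** two brass nipples showed through its wall below the rim before closing. They did not stop the lid from going fully down.

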